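# Make up two pencil kits at the kitchen table

## Robot

A 7-joint arm with a two-finger parallel gripper is mounted at the origin on the work surface. World frame = base frame: x ahead of the robot, y to its left, z up, the work surface at z = 0. Lengths are in m, angles in rad, forces in N, time in s.
With the tool pointing down it reaches from about 0.425 to 0.875 m from the base axis. Payload 8.4 kg.
Tool frame: the origin (TCP) lies between the finger pads; the fingertips stand 14 mm ahead of it and the grasp point (between the pads) lies 5 mm behind it; z points along the fingers, y is the direction in which the jaws open and shut (so a half turn about z gives the same grasp; the last joint's range is limited). The gripper opens to 85 mm and grips with 20 to 120 N. Pads are 22 mm wide; open, the fingers measure 114 mm over their backs; the gripper's body (76 mm by 85 mm) begins 54 mm behind the grasp point. The pads swing forward as they close: fully open they stand 13 mm farther back than shut.
Start: joints at [1.11, 0.333, 0.04, 1.465, -0.013, 1.343, -0.059], TCP at [0.23, -0.608, 0.245] pointing down, gripper open.
Joint ranges: [-2.58, 2.58], [-0.38, 2.09], [-1.3, 1.39], [0.25, 2.4], [-1.5, 4.64], [0.08, 2.09], [-2.65, 2.65]. Speed limits (rad/s): [2.22, 2.22, 2.79, 2.79, 3.14, 3.14, 3.14].

## Interface

Orientations are given as a unit quaternion [w, x, y, z].
In Python, from bench import r gives the robot as it stands. The module is installed in compiled form; this text tells all that it offers.
- The arm moves only by the tool servo_tool, never from a script. Its argument "moves" is a list of rows, each a list of 7 numbers: the shift along the tool's x, y, z in mm, then the turn, a rotation vector about the tool's x, y, z in degrees, then the finger opening in mm, from 0 to 85.4. A call has 1 to 10 rows; each row is the pose to reach, as a shift and turn from the pose commanded when the call began, along the tool's axes at that moment; what a row does not reach only later rows make up. A row lasts 1/12 s, in which the tool goes at most 41.7 mm and 7.16 degrees, less where a joint would pass 70% of its speed; a pose out of reach is approached as far as the arm can. A call with a gripper value outside its range is refused whole. The fingers move at their own pace and stop on an object; "grip_force" is the grip in N (left out, the last holds). Time passes only in rows, so rows that repeat a pose let the fingers close. It gives the time, the measured TCP pose, the force and the opening at its end, in the units of the state.
- r.sense(): the state, without advancing time (a new reading comes with each control period).
- r.camera(name): name is "scene" or "top" or "wrist"; returns a dict with "img" (400x640x3 uint8, red, green, blue), "range_z" (400x640 float32, m along the optical axis (not along the pixel's ray), 0 where there is no reading), "intrinsics" (3x3 intrinsics, pixels), "D" ([k1, k2, p1, p2, k3] as OpenCV has them; the pictures are not rectified), "pose" (4x4, takes a point from camera to world coordinates); the wrist camera has in their place "mount" (4x4, takes a point from camera to tool coordinates, whose origin is the TCP and whose axes are the flange's). Camera axes: x right, y up, looking along -z (the intrinsics and any distortion apply to the point x, -y, -z); pixel columns grow to the right and rows downward; lengths in m; the calibration is good to about 2 mm. A picture is of the moment at which its call begins: read the wrist's pose just before it.
- r.sign_off(): hands the job in, once; it reports no verdict.
The state is a dict: "time_s": time; "joint_pos": joint angles; "joint_velocities": joint speeds; "joint_efforts": joint torques, N m; "tool_pos": TCP position; "eef_rot": TCP orientation; "ft_force": force on the tool from outside, world axes, zero at the start; "moment": the same for the moment, N m; "finger_gap": finger opening in m.
Only numpy, scipy, OpenCV 4.12 (cv2) and the standard library are available. Lean on these libraries where they do the work, as an engineer would, in place of code of your own. Each camera call takes 0.05 s, during which the arm holds its last target.

## Task

Make up the parts for two pencils: into the upturned tin lid put the long copper barrel, the slim knurled grip and the steel pocket clip, and into the pale blue ramekin the short copper barrel and the stout knurled grip. Lay the barrels flat and the clip tongue down on the floor of their dish and stand the grips on end beside them, nothing resting on a rim or on another part. Leave the lead pointer and the lead box where they are.

Things in the scene. Friction and masses are not known exactly. Their poses are not given: they have to be found in the camera images.
- long_barrel: Long copper pencil barrel: hexagonal tube, 14 mm across the flats, 110 mm long (plus a 7.5 mm threaded brass spigot at its +x end, look only), about 85 g, lying on a flat. Origin on its axis at mid-length, 7 mm above what it lies on; x runs along the barrel.
- short_barrel: Short copper pencil barrel: the same hexagonal tube, 14 mm across the flats, 56 mm long (plus the 7.5 mm spigot), about 45 g, lying on a flat. Origin on its axis at mid-length, 7 mm above what it lies on; x runs along the barrel.
- slim_grip: Slim black knurled grip: round sleeve 15 mm in diameter, 38 mm tall, standing on end, about 28 g, the narrower of the two. Origin at the centre of its underside; z up.
- stout_grip: Stout black knurled grip: round sleeve 24 mm in diameter, 24 mm tall, standing on end, about 36 g, the wider of the two. Origin at the centre of its underside; z up.
- clip: Steel slip-on pocket clip, about 14 g: a tongue 46 mm long, 9 mm wide and 2 mm thick lying flat on the table, with a round band standing on one end of it, 19 mm across and 10 mm long. Origin under the middle of the tongue; x runs along the tongue to the band, whose centre is at x = +17 mm, 9.5 mm above what the clip lies on; grip it across the band, along y. z up.
- tin_lid: Bright tin lid, upturned as a shallow round tray: 163 mm across, inside 158 mm, 17 mm high, floor 2 mm thick, loose, 160 g. Origin at the centre of its underside.
- ramekin: Pale blue ceramic ramekin: wide shallow round dish, 128 mm across at the rim and 122 mm at the foot, 35 mm high, inside 114 mm across at the floor, floor 5 mm thick, loose, 330 g. Origin at the centre of its underside.
- pointer: Bystander: black desk lead pointer, round, 62 mm across, 52 mm high. Origin at the centre of its underside.
- lead_box: Bystander: pale wooden lead box with a sliding lid, 30 x 130 x 16 mm. Origin at the centre of its underside; y runs along it.
Mind the look-alikes: they are no part of the job. What is shaped like the short_barrel but black or red is not meant.

How it is judged:
At the end, for the whole second after the job is handed in: Tin lid: long barrel, slim grip, clip. Ramekin: short barrel, stout grip. Each rests on its dish's floor inside the rim (height within 3.5 mm), barrels level, clip and grips upright within 6 degrees, dishes level, all at rest (horizontal distance between long_barrel and tin_lid below 0.065 m and z of long_barrel in the frame of tin_lid between 0.006 and 0.0125 m and linear speed of each of long_barrel, slim_grip, clip, short_barrel, stout_grip, tin_lid, ramekin below 0.02 m/s and angle between long_barrel's own x axis and vertical between 1.47 and 1.67 rad and horizontal distance between slim_grip and tin_lid below 0.075 m and z of slim_grip in the frame of tin_lid between -0.001 and 0.0055 m and angle between each of slim_grip, clip, stout_grip's own z axis and vertical below 0.12 rad and horizontal distance between clip and tin_lid below 0.068 m and z of clip in the frame of tin_lid between -0.001 and 0.0055 m and horizontal distance between short_barrel and ramekin below 0.05 m and z of short_barrel in the frame of ramekin between 0.009 and 0.0155 m and angle between short_barrel's own x axis and vertical between 1.47 and 1.67 rad and horizontal distance between stout_grip and ramekin below 0.049 m and z of stout_grip in the frame of ramekin between 0.002 and 0.0085 m and angle between each of tin_lid, ramekin's own z axis and vertical below 0.05 rad); the robot touches nothing.
It fails at once if the lead pointer is pushed more than 30 mm from its place (distance of pointer from where it was at the start of the episode above 0.03 m).
It fails at once if the lead box is pushed more than 30 mm from its place (distance of lead_box from where it was at the start of the episode above 0.03 m).
It also fails if it takes over 118 s, if anything falls off the work surface, if the arm or the gripper's body presses on something with over 40 N, if the wrist force passes 120 N, or if a joint passes its speed limit or range.

## Working session

There is one attempt and no reset: what is moved stays moved. The work goes in short steps, Python scripts to look and compute and a tool call to move; the robot and the scene stay as the last step left them, time stands still between calls to the robot, and variables do not carry over. Pictures are saved under pics/ and viewed, and the job is handed in when it is done.

Besides the shell and the picture viewer there is one more tool, called after "Call:" in YAML: its name, and indented under it one key for each argument. servo_tool: Moves the arm, as the interface text tells. Its arguments: {"type":"object","properties":{"moves":{"type":"array"},"grip_force":{"type":"number"}},"required":["moves"]}

```bash
ls; mkdir -p pics; python3 - <<'E'
from bench import r
import cv2,numpy as np
s=r.sense(); print({k:np.round(v,3).tolist() for k,v in s.items()})
for n in ["scene","top"]:
    c=r.camera(n); cv2.imwrite(f"pics/{n}0.png",c["img"][:,:,::-1]); np.savez(f"/tmp/{n}0.npz",**c)
    print(n,c["intrinsics"],c["D"],np.round(c["pose"],3))
E
```

```text
pics
{'time_s': 0.0, 'joint_pos': [1.11, 0.334, 0.04, 1.466, -0.013, 1.343, -0.058], 'joint_velocities': [0.0, -0.0, 0.001, -0.001, 0.002, 0.0, 0.002], 'joint_efforts': [-0.001, -65.855, 1.365, -40.556, 0.017, 0.013, 0.0], 'tool_pos': [0.23, -0.608, 0.244], 'eef_rot': [-0.001, 0.984, 0.18, -0.0], 'ft_force': [1.376, 0.428, -0.2], 'moment': [-0.002, -0.022, -0.013], 'finger_gap': 0.085}
scene [[472.81533496   0.         321.14695922]
 [  0.         472.81533496 197.89101137]
 [  0.           0.           1.        ]] [-0.04742751  0.          0.          0.          0.        ] [[ 0.416 -0.48   0.772  1.345]
 [ 0.909  0.233 -0.345 -0.348]
 [-0.015  0.846  0.533  0.574]
 [ 0.     0.     0.     1.   ]]
top [[455.76033824   0.         320.03924302]
 [  0.         455.76033824 194.92748292]
 [  0.           0.           1.        ]] [-0.09906416  0.          0.          0.          0.        ] [[ 0.015  0.99  -0.142  0.456]
 [-1.     0.016  0.012  0.017]
 [ 0.014  0.142  0.99   0.984]
 [ 0.     0.     0.     1.   ]]
```

View pics/scene0.png

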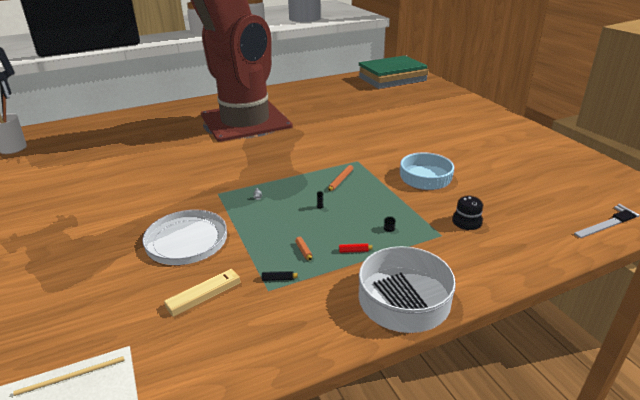

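View pics/top0.png

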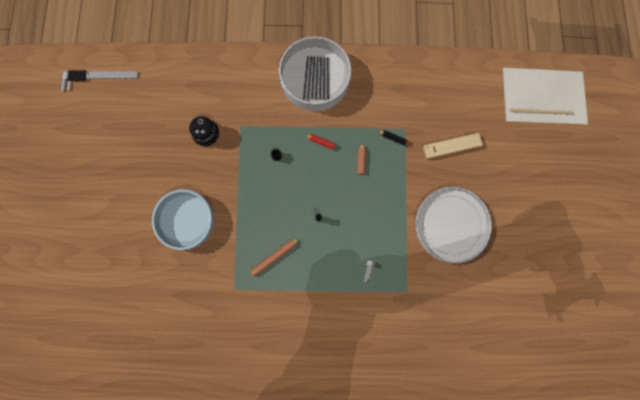

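```bash
cat > h.py <<'E'
import numpy as np,cv2
def cloud(c,pose=None):
    K=c["intrinsics"];D=np.array(c["D"],float);P=np.array(c["pose"]) if pose is None else pose
    h,w=c["range_z"].shape
    u,v=np.meshgrid(np.arange(w),np.arange(h))
    pts=np.stack([u,v],-1).reshape(-1,1,2).astype(float)
    n=cv2.undistortPoints(pts,K,D).reshape(h,w,2)
    z=c["range_z"]
    X=np.stack([n[...,0]*z,-n[...,1]*z,-z],-1)
    W=X@P[:3,:3].T+P[:3,3]
    W[z==0]=np.nan
    return W
def proj(c,pts,pose=None):
    P=np.array(c["pose"]) if pose is None else pose
    X=(np.asarray(pts)-P[:3,3])@P[:3,:3]
    X=X*[1,-1,-1]
    return cv2.projectPoints(X,np.zeros(3),np.zeros(3),c["intrinsics"],np.array(c["D"],float))[0].reshape(-1,2)
E
python3 - <<'E'
from h import *
c=dict(np.load('/tmp/top0.npz')); W=cloud(c)
img=c["img"]
for n in ["top","scene"]:
    i=np.load(f'/tmp/{n}0.npz')["img"][:,:,::-1]
    i=i[110:310,220:420] if n=="top" else i[150:300,210:450]
    cv2.imwrite(f'pics/{n}_crop.png',cv2.resize(i,None,fx=3.3,fy=3.3,interpolation=cv2.INTER_CUBIC)[:600])
for nm,(u,v) in dict(mat=(300,190),mat2=(250,280),tbl=(200,320),lid=(453,225),ram=(183,220),long=(275,257),short=(362,160),slim=(318,217),stout=(276,155),clip=(370,265),ptr=(203,130),box=(455,146)).items():
    print(nm,np.round(W[v,u],4))
z=W[...,2]
m=(z>0.006)&(W[...,0]>0.2)
n,l,st,ce=cv2.connectedComponentsWithStats(m.astype(np.uint8))
for i in range(1,n):
    if st[i,4]>15:
        p=W[l==i]; print(i,ce[i].round(),st[i,4],np.round(p.mean(0),3),np.round(np.nanmin(p,0),3),np.round(np.nanmax(p,0),3))
E
```

```text
mat [0.607  0.0496 0.0007]
mat2 [4.113e-01 1.523e-01 2.000e-04]
tbl [0.3251 0.2557 0.0026]
lid [ 0.5355 -0.287  -0.0023]
ram [0.5366 0.302  0.0031]
long [0.461  0.0991 0.0132]
short [ 0.6726 -0.0841  0.0174]
slim [0.5458 0.0096 0.0289]
stout [0.6808 0.1029 0.0157]
clip [ 0.4471 -0.1014  0.0186]
ptr [0.7248 0.2567 0.0507]
box [ 0.7082 -0.29    0.0186]
1 [314.  69.] 1332 [0.874 0.023 0.032] [ 0.787 -0.055  0.006] [0.944 0.1   0.055]
6 [307.  63.] 22 [0.899 0.04  0.007] [0.882 0.038 0.006] [0.914 0.042 0.01 ]
8 [314.  68.] 33 [0.887 0.024 0.008] [0.86  0.022 0.006] [0.915 0.028 0.01 ]
10 [321.  61.] 20 [0.905 0.009 0.008] [0.891 0.006 0.006] [0.917 0.011 0.011]
12 [326.  66.] 41 [ 0.893 -0.002  0.008] [ 0.872 -0.006  0.006] [0.915 0.001 0.011]
24 [76. 75.] 196 [0.867 0.576 0.009] [0.851 0.544 0.006] [0.881 0.602 0.015]
39 [305.  81.] 29 [0.854 0.043 0.008] [0.835 0.039 0.006] [0.877 0.046 0.011]
49 [309.  84.] 33 [0.848 0.034 0.008] [0.826 0.032 0.006] [0.87  0.037 0.012]
50 [325.  79.] 21 [ 0.861 -0.002  0.008] [ 0.852 -0.006  0.006] [0.87  0.003 0.01 ]
62 [316.  88.] 40 [0.84  0.018 0
[... 832 characters left out ...]
96  0.015] [ 0.453 -0.365  0.006] [ 0.617 -0.201  0.021]
113 [179. 218.] 1056 [0.539 0.306 0.024] [0.473 0.234 0.006] [0.6   0.361 0.039]
120 [188. 201.] 22 [0.578 0.293 0.007] [0.571 0.283 0.006] [0.587 0.302 0.009]
155 [197. 214.] 23 [0.551 0.27  0.007] [0.543 0.264 0.006] [0.559 0.28  0.009]
160 [177. 219.] 41 [0.539 0.313 0.007] [0.525 0.301 0.006] [0.553 0.323 0.009]
165 [319. 216.] 45 [0.547 0.008 0.032] [0.54  0.001 0.007] [0.554 0.014 0.04 ]
209 [179. 232.] 20 [0.511 0.308 0.007] [0.506 0.295 0.006] [0.519 0.317 0.008]
232 [273. 257.] 403 [0.46  0.103 0.012] [0.42  0.053 0.006] [0.5   0.152 0.019]
254 [370. 263.] 43 [ 0.451 -0.102  0.016] [ 0.445 -0.111  0.01 ] [ 0.457 -0.093  0.021]
```

```bash
ls pics
```

```text
scene0.png
scene_crop.png
top0.png
top_crop.png
```

View pics/top_crop.png

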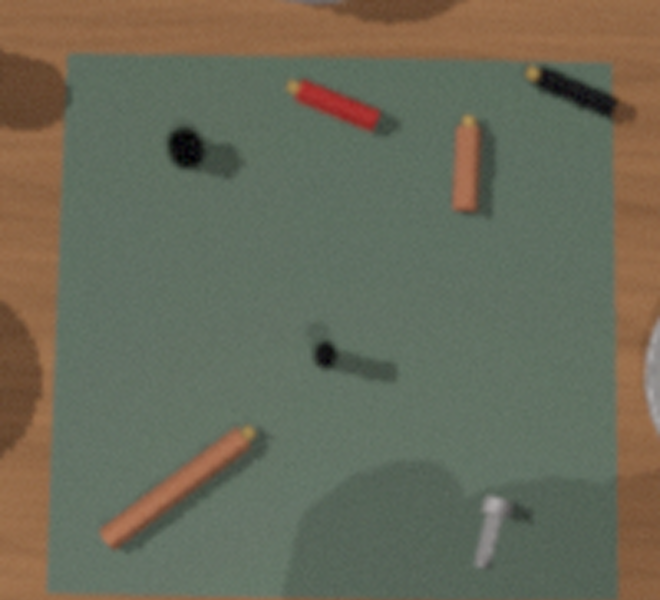

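View pics/scene_crop.png

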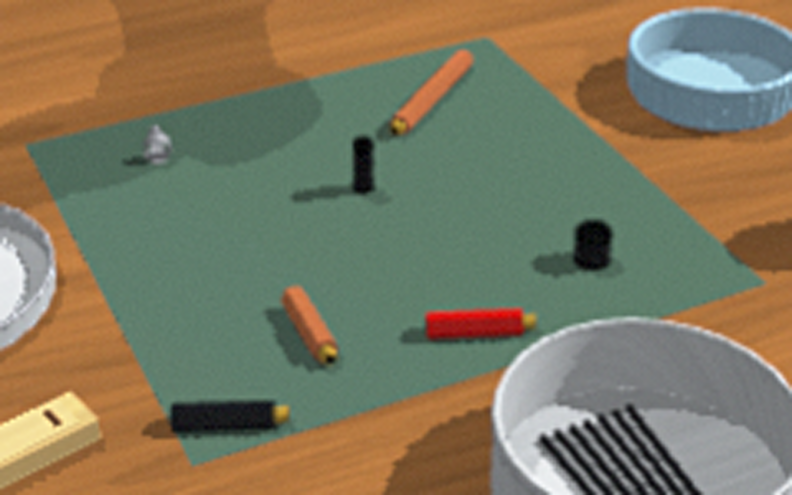

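```bash
cat >> h.py <<'E'
def plane(c,uv,z,pose=None):
    P=np.array(c["pose"]) if pose is None else pose
    n=cv2.undistortPoints(np.asarray(uv,float).reshape(-1,1,2),c["intrinsics"],np.array(c["D"],float)).reshape(-1,2)
    d=np.stack([n[:,0],-n[:,1],-np.ones(len(n))],-1)@P[:3,:3].T
    t=(z-P[2,3])/d[:,2]
    return P[:3,3]+d*t[:,None]
E
python3 - <<'E'
from h import *
import colorsys
from scipy.optimize import least_squares
for n in ["top","scene"]:
    c=dict(np.load(f'/tmp/{n}0.npz')); W=cloud(c)
    hsv=cv2.cvtColor(c["img"],cv2.COLOR_RGB2HSV)
    ok=(np.abs(W[...,0]-.57)<.22)&(np.abs(W[...,1])<.2)
    # copper
    m=ok&((hsv[...,0]<14)&(hsv[...,1]>90)&(hsv[...,2]>90))
    k,l,st,ce=cv2.connectedComponentsWithStats(m.astype(np.uint8))
    for i in range(1,k):
        if st[i,4]>40:
            v,u=np.where(l==i); p=plane(c,np.c_[u,v],0.009)[:,:2]
            q=cv2.minAreaRect((p*1000).astype(np.float32)); 
            ev=np.linalg.eigh(np.cov(p.T))[1][:,1]
            print(n,'copper?',ce[i].round(),st[i,4],np.round(q[0],1),np.round(q[1],1),'ang',np.degrees(np.arctan2(ev[1],ev[0])).round(1),'rgb',c["img"][l==i].mean(0).round())
    m=ok&(c["img"].max(-1)<45)
    k,l,st,ce=cv2.connectedComponentsWithStats(m.astype(np.uint8))
    for i in range(1,k):
        if st[i,4]>20:print(n,'black',ce[i].round(),st[i,4],np.nanmean(W[l==i],0).round(3))
    # rims
    for nm,cx,cy,zr in [("lid",.537,-.285,.017),("ram",.537,.303,.035)]:
        m=(np.hypot(W[...,0]-cx,W[...,1]-cy)<.1)&(W[...,2]>zr-.004)
        p=W[m][:,:2]
        f=lambda a:np.hypot(p[:,0]-a[0],p[:,1]-a[1])-a[2]
        s=least_squares(f,[cx,cy,.07],loss='soft_l1',f_scale=.003); print(n,nm,s.x.round(4),len(p),np.std(s.fun).round(4))
E
```

```text
top copper? [320. 123.] 2381 [6.986e+02 2.000e-01] [180.7 397.9] ang 93.4 rgb [141. 100.  69.]
top copper? [322. 141.] 196 [714.6   4.1] [58.3 16.8] ang 67.7 rgb [147.  55.  50.]
top copper? [361. 161.] 190 [673.4 -83. ] [16.3 56.9] ang 177.1 rgb [149. 101.  76.]
top copper? [332. 282.] 3532 [5.111e+02 5.000e-01] [321.1 397.3] ang 99.6 rgb [135.  96.  66.]
top copper? [272. 258.] 380 [459.3 104.7] [ 15.7 110.2] ang 127.9 rgb [151. 102.  76.]
top black [394. 138.] 129 [ 0.725 -0.156  0.013]
top black [276. 154.] 86 [0.681 0.102 0.019]
top black [318. 217.] 29 [0.545 0.009 0.032]
top lid [ 0.5359 -0.2827  0.0808] 390 0.0012
top ram [0.5364 0.2966 0.0609] 453 0.0017
scene copper? [341. 177.] 182 [459.1 101.3] [ 19.5 124.1] ang 129.0 rgb [194. 116.  74.]
scene copper? [302. 246.] 157 [670.6 -88.4] [16.5 64.4] ang 174.8 rgb [170. 102.  65.]
scene copper? [354. 247.] 226 [715.7  -0.8] [57.7 26. ] ang 68.5 rgb [166.  33.  29.]
scene black [320. 200.] 81 [0.55  0.003 0.021]
scene black [389. 224.] 134 [0.687 0.096 0.015]
scene black [277. 276.] 246 [ 0.731 -0.163  0.01 ]
scene lid [ 0.5361 -0.2874  0.0806] 433 0.0014
scene ram [0.5368 0.2912 0.0605] 234 0.0018
```

```bash
cat >> h.py <<'E'
from scipy.spatial.transform import Rotation as R
def q2R(q): return R.from_quat(np.r_[q[1:],q[0]])
def toolT(s):
    T=np.eye(4);T[:3,:3]=q2R(np.array(s["eef_rot"])).as_matrix();T[:3,3]=s["tool_pos"];return T
def down(yaw):
    a=np.radians(yaw); x=[np.cos(a),np.sin(a),0]; z=[0,0,-1]; y=np.cross(z,x)
    return R.from_matrix(np.stack([x,y,z],1))
def row(s,x,y,z,yaw):
    T=toolT(s); d=T[:3,:3].T@(np.array([x,y,z])-T[:3,3])*1000
    rv=(R.from_matrix(T[:3,:3]).inv()*down(yaw)).as_rotvec(degrees=True)
    return np.r_[d,rv].round(1)
def yaw(s):
    T=toolT(s); return np.degrees(np.arctan2(T[1,0],T[0,0]))
def rows(*goals):
    from bench import r
    s=r.sense(); print("t",s["time_s"],"pos",np.round(s["tool_pos"],4),"yaw",yaw(s).round(1),"F",np.round(s["ft_force"],1),"gap",round(float(s["finger_gap"]),4))
    for g in goals: print(g,'->',row(s,*g).tolist())
def wrist(name):
    from bench import r
    s=r.sense(); c=r.camera("wrist"); c=dict(c); c["pose"]=toolT(s)@np.array(c["mount"])
    cv2.imwrite(f"pics/{name}.png",c["img"][:,:,::-1]); np.savez(f"/tmp/{name}.npz",**c); return c
E
python3 -c "
from h import *
rows((.52,-.285,.25,90))
c=wrist('w0'); print(np.round(c['mount'],3),c['intrinsics'],c['D'])"
```

```text
t 0.1 pos [ 0.2299 -0.6076  0.2445] yaw 20.7 F [-0.3  0.7  0.4] gap 0.0856
(0.52, -0.285, 0.25, 90) -> [385.5, -199.0, -5.3, -0.1, -0.0, -69.3]
[[-0.     0.964  0.267  0.068]
 [ 1.     0.    -0.     0.001]
 [-0.     0.267 -0.964 -0.127]
 [ 0.     0.     0.     1.   ]] [[328.18594768   0.         318.69419165]
 [  0.         328.18594768 199.85863319]
 [  0.           0.           1.        ]] [-0.06622397  0.          0.          0.          0.        ]
```

Call:
servo_tool:
  moves:
    - [385,-199,-5,0,0,-69.3,85]
    - [385,-199,-5,0,0,-69.3,85]
    - [385,-199,-5,0,0,-69.3,85]
    - [385,-199,-5,0,0,-69.3,85]
    - [385,-199,-5,0,0,-69.3,85]
    - [385,-199,-5,0,0,-69.3,85]
    - [385,-199,-5,0,0,-69.3,85]
    - [385,-199,-5,0,0,-69.3,85]
    - [385,-199,-5,0,0,-69.3,85]
    - [385,-199,-5,0,0,-69.3,85]

```text
time_s: 0.98
tool_pos: [0.5094, -0.2963, 0.2501]
eef_rot: [-0.0, 0.705, 0.71, -0.0]
ft_force: [0.6, -0.8, -0.5]
finger_gap: 0.085
```

```bash
python3 -c "
from h import *
rows((.52,-.285,.25,90),(.52,-.285,.24,90))
c=wrist('w1')"
```

```text
t 0.9833 pos [ 0.5094 -0.2963  0.2501] yaw 90.4 F [ 0.6 -0.8 -0.5] gap 0.085
(0.52, -0.285, 0.25, 90) -> [11.2, 10.7, 0.1, -0.0, 0.0, 0.4]
(0.52, -0.285, 0.24, 90) -> [11.2, 10.7, 10.1, -0.0, 0.0, 0.4]
```

View pics/w1.png

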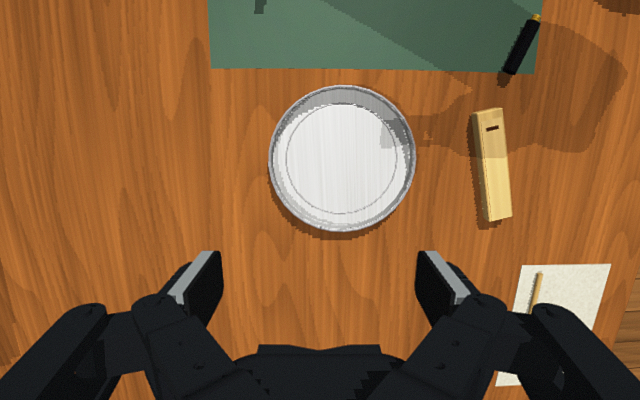

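```bash
cat >> h.py <<'E'
from scipy.optimize import least_squares
def rim(c,cx,cy,zr,rad):
    W=cloud(c)
    m=(np.abs(np.hypot(W[...,0]-cx,W[...,1]-cy)-rad)<.02)&(W[...,2]>zr-.004)&(W[...,2]<zr+.012)
    p=W[m][:,:2]
    s=least_squares(lambda a:np.hypot(p[:,0]-a[0],p[:,1]-a[1])-a[2],[cx,cy,rad],loss='soft_l1',f_scale=.003)
    return s.x.round(4),len(p),np.std(s.fun).round(4),np.nanmean(W[m][:,2])
E
python3 - <<'E'
from h import *
c=dict(np.load('/tmp/w1.npz')); print(rim(c,.536,-.285,.017,.08))
# outer silhouette via bright, project ellipse check
W=cloud(c); print(W[160,341],W[250,100],W[30,300])
i=c["img"].copy()
for z,rr,col in [(.017,.0815,(255,0,0)),(.002,.079,(0,0,255))]:
    t=np.linspace(0,6.28,100); 
    x=rim(c,.536,-.285,.017,.08)[0]
    p=proj(c,np.c_[x[0]+rr*np.cos(t),x[1]+rr*np.sin(t),t*0+z])
    for q in p: cv2.circle(i,tuple(int(v) for v in q),0,col,-1)
cv2.imwrite('pics/w1c.png',cv2.resize(i[60:260,220:460],None,fx=3,fy=3)[:,:,::-1])
E
```

```text
(array([ 0.5354, -0.2859,  0.0804]), 1472, np.float64(0.001), np.float64(0.015317029116633052))
[ 0.53547349 -0.28626932  0.0014813 ] [ 0.227397   -0.40417151 -0.00108675] [ 0.48901257 -0.1477522   0.0006483 ]
```

View pics/w1c.png

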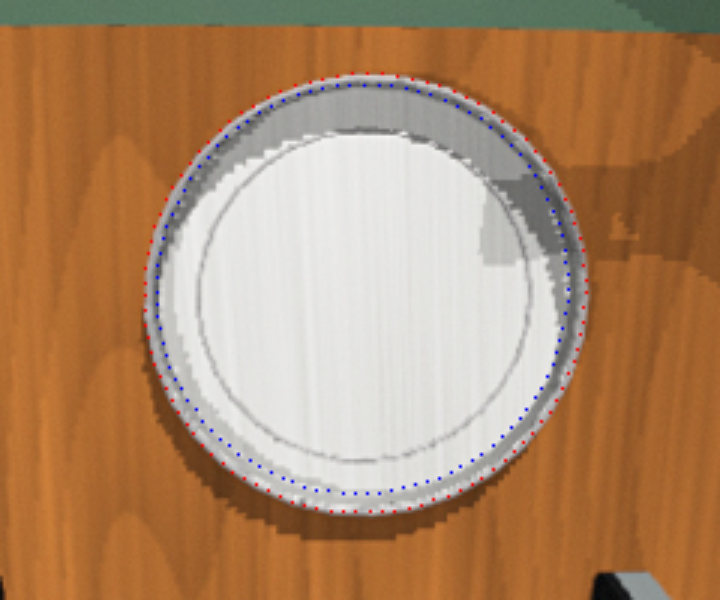

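```bash
python3 -c "
from h import *
rows((.46,.102,.17,128))"
```

```text
t 1.0333 pos [ 0.5154 -0.2873  0.2503] yaw 91.2 F [4.  9.  0.1] gap 0.0853
(0.46, 0.102, 0.17, 128) -> [390.0, -47.2, 81.7, 0.3, -0.2, -36.8]
```

Call:
servo_tool:
  moves:
    - [390,-47,80,0,0,-37,85]
    - [390,-47,80,0,0,-37,85]
    - [390,-47,80,0,0,-37,85]
    - [390,-47,80,0,0,-37,85]
    - [390,-47,80,0,0,-37,85]
    - [390,-47,80,0,0,-37,85]
    - [390,-47,80,0,0,-37,85]
    - [390,-47,80,0,0,-37,85]
    - [390,-47,80,0,0,-37,85]
    - [390,-47,80,0,0,-37,85]

```text
time_s: 1.87
tool_pos: [0.4599, 0.0959, 0.1696]
eef_rot: [-0.0, 0.445, 0.896, 0.0]
ft_force: [0.3, -0.1, 0.4]
finger_gap: 0.0849
```

Call:
servo_tool:
  moves:
    - [0,0,0,0,0,0,85]
    - [0,0,0,0,0,0,85]

```text
time_s: 2.03
tool_pos: [0.4607, 0.0933, 0.1698]
eef_rot: [-0.0, 0.445, 0.896, -0.0]
ft_force: [0.7, -0.9, 0.9]
finger_gap: 0.0847
```

```bash
python3 -c "
from h import *
rows((.46,.102,.17,128))
c=wrist('w2')"
```

```text
t 2.0333 pos [0.4607 0.0933 0.1698] yaw 127.2 F [ 0.7 -0.9  0.9] gap 0.0847
(0.46, 0.102, 0.17, 128) -> [7.4, 4.7, -0.2, -0.0, -0.0, -0.8]
```

View pics/w2.png

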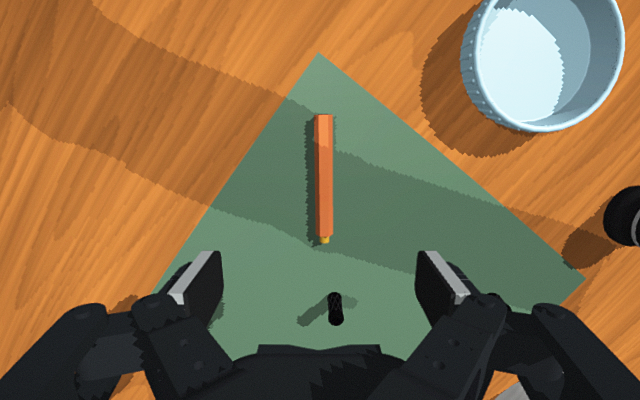

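```bash
cat >> h.py <<'E'
def seg(c,fn,zp,near,rad=.09):
    hsv=cv2.cvtColor(c["img"],cv2.COLOR_RGB2HSV); W=cloud(c)
    m=fn(hsv.astype(int),c["img"].astype(int))&(np.hypot(W[...,0]-near[0],W[...,1]-near[1])<rad)
    k,l,st,ce=cv2.connectedComponentsWithStats(m.astype(np.uint8))
    i=1+np.argmax(st[1:,4]); v,u=np.where(l==i); p=plane(c,np.c_[u,v],zp)[:,:2]
    q=cv2.minAreaRect((p*1000).astype(np.float32)); ev=np.linalg.eigh(np.cov(p.T))[1][:,1]
    print("px",ce[i].round(),st[i,4],"rect mm",np.round(q[0],1),np.round(q[1],1),"mean",(p.mean(0)*1000).round(1),"ang",np.degrees(np.arctan2(ev[1],ev[0])).round(1),"z",np.nanpercentile(W[l==i][:,2],[5,50,95]).round(4))
    return l==i
cop=lambda h,i:(h[...,0]<14)&(h[...,1]>120)&(h[...,2]>60)
blk=lambda h,i:i.max(-1)<55
E
python3 -c "
from h import *
c=dict(np.load('/tmp/w2.npz'))
seg(c,cop,.011,(.46,.10),.075); seg(c,blk,.03,(.547,.006),.03)
rows((.4595,.1025,.08,128))
"
```

```text
px [323. 174.] 2196 rect mm [459.2 101.3] [ 15.7 110.6] mean [457.5 103.9] ang 127.9 z [0.0061 0.0119 0.0136]
px [335. 309.] 435 rect mm [541.5  11.8] [14.2 36.2] mean [541.1  11.7] ang 132.6 z [0.0017 0.0263 0.037 ]
t 2.0833 pos [0.4612 0.0918 0.17  ] yaw 127.1 F [-0.4  0.3 -0.3] gap 0.085
(0.4595, 0.1025, 0.08, 128) -> [9.6, 5.2, 90.0, -0.0, 0.0, -0.9]
```

Call:
servo_tool:
  moves:
    - [10,5,30,0,0,-0.9,60]
    - [10,5,60,0,0,-0.9,60]
    - [10,5,90,0,0,-0.9,60]
    - [10,5,90,0,0,-0.9,60]
    - [10,5,90,0,0,-0.9,60]

```text
time_s: 2.5
tool_pos: [0.4586, 0.1016, 0.0796]
eef_rot: [-0.001, 0.44, 0.898, -0.001]
ft_force: [-0.3, 0.0, 0.7]
finger_gap: 0.0597
```

```bash
python3 -c "
from h import *
rows((.459,.1015,.018,128))
"
```

```text
t 2.5 pos [0.4586 0.1016 0.0796] yaw 127.8 F [-0.3  0.   0.7] gap 0.0597
(0.459, 0.1015, 0.018, 128) -> [-0.5, 0.4, 61.6, -0.1, -0.1, -0.2]
```

Call:
servo_tool:
  moves:
    - [0,0,20,0,0,0,45]
    - [0,0,40,0,0,0,45]
    - [0,0,55,0,0,0,45]
    - [0,0,62,0,0,0,45]
    - [0,0,62,0,0,0,45]
    - [0,0,62,0,0,0,30]
    - [0,0,62,0,0,0,20]
    - [0,0,62,0,0,0,5]
    - [0,0,62,0,0,0,5]
    - [0,0,62,0,0,0,5]
  grip_force: 40

```text
time_s: 3.33
tool_pos: [0.4604, 0.103, 0.0198]
eef_rot: [0.001, 0.439, 0.898, 0.0]
ft_force: [-1.7, -1.9, 7.2]
finger_gap: 0.014
```

```bash
python3 -c "
from h import *
rows((.459,.1015,.14,128))
"
```

```text
t 3.3333 pos [0.4604 0.103  0.0198] yaw 127.9 F [-1.7 -1.9  7.2] gap 0.014
(0.459, 0.1015, 0.14, 128) -> [-0.5, -1.9, -120.2, 0.1, 0.1, -0.1]
```

Call:
servo_tool:
  moves:
    - [0,0,-10,0,0,0,5]
    - [0,0,-30,0,0,0,5]
    - [0,0,-60,0,0,0,5]
    - [0,0,-90,0,0,0,5]
    - [0,0,-120,0,0,0,5]
    - [0,0,-120,0,0,0,5]
    - [0,0,-120,0,0,0,5]

```text
time_s: 3.92
tool_pos: [0.4606, 0.1033, 0.1407]
eef_rot: [0.002, 0.439, 0.898, 0.001]
ft_force: [-0.5, -0.5, -1.5]
finger_gap: 0.0134
```

```bash
python3 -c "
from h import *
rows((.506,-.2875,.14,90))
wrist('w3')
"
```

```text
t 3.9167 pos [0.4606 0.1033 0.1407] yaw 127.9 F [-0.5 -0.5 -1.5] gap 0.0134
(0.506, -0.2875, 0.14, 90) -> [-336.2, -204.3, 1.0, 0.3, 0.1, 37.9]
```

View pics/w3.png

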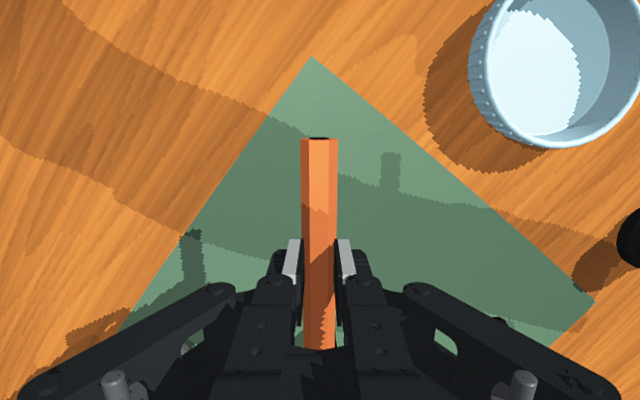

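```bash
python3 -c "
from h import *
c=dict(np.load('/tmp/w3.npz')); W=cloud(c)
for v in range(142,340,20):
    for u in (308,320,332): print(v,u,W[v,u].round(4))
"
```

```text
142 308 [0.4239 0.1427 0.1327]
142 320 [0.4278 0.1458 0.133 ]
142 332 [0.4319 0.1487 0.1307]
162 308 [0.4289 0.1362 0.1325]
162 320 [0.4328 0.1393 0.1328]
162 332 [0.437  0.1422 0.1312]
182 308 [0.4342 0.1292 0.1313]
182 320 [0.438  0.1327 0.1333]
182 332 [0.4423 0.1355 0.1312]
202 308 [0.4394 0.1226 0.133 ]
202 320 [0.4433 0.1258 0.1335]
202 332 [0.448  0.1284 0.1306]
222 308 [0.4449 0.1154 0.133 ]
222 320 [0.449  0.1186 0.1331]
222 332 [0.4539 0.121  0.1299]
242 308 [0.4504 0.1082 0.1338]
242 320 [0.4543 0.1117 0.1347]
242 332 [0.4598 0.1137 0.1304]
262 308 [0.4568 0.0997 0.1318]
262 320 [0.4606 0.1037 0.1337]
262 332 [0.4663 0.1055 0.1294]
282 308 [0.4631 0.0915 0.1318]
282 320 [0.4668 0.0958 0.1337]
282 332 [0.4726 0.0976 0.13  ]
302 308 [0.4695 0.0831 0.1321]
302 320 [0.473  0.0878 0.1345]
302 332 [0.4799 0.0886 0.1289]
322 308 [0.4763 0.0742 0.1321]
322 320 [0.4802 0.0786 0.1335]
322 332 [0.4865 0.0802 0.1301]
```

```bash
python3 -c "
from h import *
c=dict(np.load('/tmp/w3.npz')); print(rim(c,.536,.294,.035,.062))
c=dict(np.load('/tmp/w2.npz')); print(rim(c,.536,.294,.035,.062))
"
```

```text
(array([0.5353, 0.2929, 0.0605]), 2361, np.float64(0.0014), np.float64(0.03316919185708293))
(array([0.5354, 0.2932, 0.0607]), 2328, np.float64(0.0015), np.float64(0.0331653762251189))
```

Call:
servo_tool:
  moves:
    - [-332,-207,1,0.3,0,38,5]
    - [-332,-207,1,0.3,0,38,5]
    - [-332,-207,1,0.3,0,38,5]
    - [-332,-207,1,0.3,0,38,5]
    - [-332,-207,1,0.3,0,38,5]
    - [-332,-207,1,0.3,0,38,5]
    - [-332,-207,1,0.3,0,38,5]
    - [-332,-207,1,0.3,0,38,5]
    - [-332,-207,1,0.3,0,38,5]
    - [-332,-207,1,0.3,0,38,5]

```text
time_s: 4.8
tool_pos: [0.4981, -0.2924, 0.1354]
eef_rot: [-0.002, 0.71, 0.705, -0.004]
ft_force: [-0.9, -0.3, -1.2]
finger_gap: 0.0137
```

Call:
servo_tool:
  moves:
    - [0,0,0,0,0,0,5]
    - [0,0,0,0,0,0,5]

```text
time_s: 4.97
tool_pos: [0.4991, -0.2864, 0.1355]
eef_rot: [-0.003, 0.708, 0.706, -0.002]
ft_force: [0.5, 1.1, -1.7]
finger_gap: 0.0133
```

```bash
python3 -c "
from h import *
rows((.5057,-.2825,.022,90))
"
```

```text
t 4.9667 pos [ 0.4991 -0.2864  0.1355] yaw 89.8 F [ 0.5  1.1 -1.7] gap 0.0133
(0.5057, -0.2825, 0.022, 90) -> [3.9, 7.4, 113.5, -0.4, -0.0, -0.2]
```

Call:
servo_tool:
  moves:
    - [4,7,30,-0.4,0,0,5]
    - [4,7,60,-0.4,0,0,5]
    - [4,7,85,-0.4,0,0,5]
    - [4,7,85,-0.4,0,0,5]
    - [4,7,85,-0.4,0,0,5]

```text
time_s: 5.38
tool_pos: [0.5058, -0.2801, 0.051]
eef_rot: [-0.001, 0.707, 0.707, -0.0]
ft_force: [1.0, -0.1, 0.5]
finger_gap: 0.0136
```

```bash
python3 -c "
from h import *
rows((.5057,-.2825,.022,90))
"
```

```text
t 5.3833 pos [ 0.5058 -0.2801  0.051 ] yaw 90.1 F [ 1.  -0.1  0.5] gap 0.0136
(0.5057, -0.2825, 0.022, 90) -> [-2.5, -0.1, 29.0, -0.1, -0.0, 0.1]
```

Call:
servo_tool:
  moves:
    - [-2.5,0,10,0,0,0,5]
    - [-2.5,0,19,0,0,0,5]
    - [-2.5,0,24,0,0,0,5]
    - [-2.5,0,28,0,0,0,5]
    - [-2.5,0,29,0,0,0,5]
    - [-2.5,0,29,0,0,0,5]

```text
time_s: 5.88
tool_pos: [0.5067, -0.2847, 0.023]
eef_rot: [0.001, 0.708, 0.707, 0.0]
ft_force: [-0.3, 0.6, 0.1]
finger_gap: 0.0136
```

Call:
servo_tool:
  moves:
    - [0,0,0.5,0,0,0,5]
    - [0,0,1,0,0,0,5]
    - [0,0,1,0,0,0,5]
    - [0,0,1,0,0,0,20]
    - [0,0,1,0,0,0,30]
    - [0,0,1,0,0,0,30]
    - [0,0,-10,0,0,0,30]
    - [0,0,-40,0,0,0,30]
    - [0,0,-80,0,0,0,40]
    - [0,0,-110,0,0,0,50]

```text
time_s: 6.72
tool_pos: [0.5069, -0.2845, 0.1363]
eef_rot: [0.002, 0.707, 0.707, 0.001]
ft_force: [0.7, 0.3, 0.8]
finger_gap: 0.0491
```

Call:
servo_tool:
  moves:
    - [0,0,-20,0,0,0,60]
    - [0,0,-40,0,0,0,60]
    - [0,0,-40,0,0,0,60]
    - [0,0,-40,0,0,0,60]

```text
time_s: 7.05
tool_pos: [0.5071, -0.2849, 0.1751]
eef_rot: [0.003, 0.708, 0.707, 0.0]
ft_force: [0.1, 0.1, -0.6]
finger_gap: 0.0598
```

```bash
python3 -c "
from h import *
c=wrist('w4'); seg(c,cop,.013,(.506,-.2825),.075)
print(rim(c,.5357,-.2855,.017,.08))
rows((.5455,.006,.17,90))
"
```

```text
px [317. 181.] 1982 rect mm [ 507.4 -285.6] [ 15.2 110.5] mean [ 507.3 -282. ] ang 89.9 z [0.009  0.014  0.0156]
(array([ 0.5353, -0.2861,  0.0802]), 2266, np.float64(0.003), np.float64(0.01529506640700555))
t 7.1 pos [ 0.5064 -0.2846  0.1737] yaw 89.9 F [-0.3  0.3 -0.2] gap 0.0602
(0.5455, 0.006, 0.17, 90) -> [290.6, 38.7, 3.2, 0.2, 0.1, -0.1]
```

View pics/w4.png

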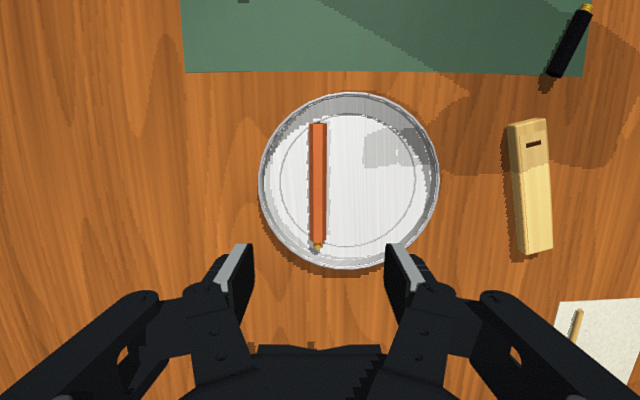

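Call:
servo_tool:
  moves:
    - [290,39,3,0,0,0,60]
    - [290,39,3,0,0,0,60]
    - [290,39,3,0,0,0,60]
    - [290,39,3,0,0,0,60]
    - [290,39,3,0,0,0,60]
    - [290,39,3,0,0,0,60]
    - [290,39,3,0,0,0,60]
    - [290,39,3,0,0,0,60]
    - [290,39,3,0,0,0,60]
    - [290,39,3,0,0,0,60]

```text
time_s: 7.93
tool_pos: [0.5452, 0.0051, 0.1688]
eef_rot: [0.001, 0.707, 0.707, -0.001]
ft_force: [-0.0, -1.2, 0.9]
finger_gap: 0.0598
```

```bash
python3 -c "
from h import *
c=wrist('w5'); m=seg(c,blk,.036,(.547,.006),.03)
W=cloud(c); p=W[m]; t=p[p[:,2]>.034]; print(len(t),t.mean(0),(t.min(0)+t.max(0))/2)
rows((.5455,.006,.08,90))
"
```

```text
px [329. 362.] 16094 rect mm [ 550.  -127.9] [175.7 279.6] mean [ 555.5 -167.1] ang -173.3 z [0.1931 0.2385 0.2509]
16094 [0.54880211 0.01832281 0.23552409] [0.54742135 0.0108552  0.20591463]
t 7.9833 pos [0.5453 0.0041 0.1689] yaw 89.9 F [ 0.6 -0.7 -0.3] gap 0.0599
(0.5455, 0.006, 0.08, 90) -> [2.1, 0.2, 88.9, 0.0, 0.1, -0.1]
```

View pics/w5.png

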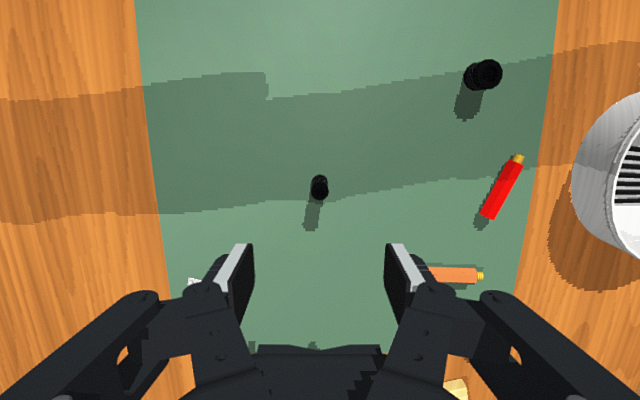

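```bash
python3 - <<'E'
from h import *
c=dict(np.load('/tmp/w5.npz')); W=cloud(c)
for nm,box,zt in (("slim",(165,210,300,340),.034),("stout",(50,100,455,510),.021)):
    a,b,d,e=box; P=W[a:b,d:e].reshape(-1,3); I=c["img"][a:b,d:e].reshape(-1,3)
    k=(P[:,2]>zt)&(I.max(1)<60); t=P[k]; print(nm,k.sum(),t.mean(0).round(4),((t.min(0)+t.max(0))/2).round(4),np.ptp(t,axis=0).round(4))
E
```

```text
slim 157 [0.5459 0.0072 0.036 ] [0.546  0.0067 0.0362] [0.0131 0.0144 0.0043]
stout 390 [0.682  0.1004 0.0226] [0.6821 0.1007 0.0229] [0.0228 0.0225 0.0039]
```

Call:
servo_tool:
  moves:
    - [3,0.5,30,0,0,0,50]
    - [3,0.5,60,0,0,0,45]
    - [3,0.5,90,0,0,0,45]
    - [3,0.5,110,0,0,0,45]
    - [3,0.5,130,0,0,0,45]
    - [3,0.5,147,0,0,0,45]
    - [3,0.5,147,0,0,0,45]
    - [3,0.5,147,0,0,0,35]
    - [3,0.5,147,0,0,0,25]

```text
time_s: 8.73
tool_pos: [0.5471, 0.0072, 0.0235]
eef_rot: [0.002, 0.708, 0.706, 0.0]
ft_force: [0.1, -0.3, 1.0]
finger_gap: 0.0253
```

Call:
servo_tool:
  moves:
    - [0,0,0,0,0,0,18]
    - [0,0,0,0,0,0,12]
    - [0,0,0,0,0,0,8]
    - [0,0,0,0,0,0,8]
    - [0,0,0,0,0,0,8]
  grip_force: 30

```text
time_s: 9.15
tool_pos: [0.5475, 0.0078, 0.0241]
eef_rot: [0.002, 0.708, 0.707, 0.001]
ft_force: [-0.9, -1.4, 6.8]
finger_gap: 0.0138
```

Call:
servo_tool:
  moves:
    - [0,0,-10,0,0,0,8]
    - [0,0,-40,0,0,0,8]
    - [0,0,-70,0,0,0,8]
    - [0,0,-100,0,0,0,8]
    - [0,0,-120,0,0,0,8]
    - [0,0,-120,0,0,0,8]

```text
time_s: 9.65
tool_pos: [0.5489, 0.0089, 0.1484]
eef_rot: [0.004, 0.707, 0.707, 0.003]
ft_force: [1.0, 0.4, -0.6]
finger_gap: 0.0139
```

```bash
python3 -c "
from h import *
c=wrist('w6')
rows((.556,-.2455,.144,90))
"
```

```text
t 9.7 pos [0.5479 0.0086 0.146 ] yaw 89.9 F [-0.8  0.5 -0.6] gap 0.0139
(0.556, -0.2455, 0.144, 90) -> [-254.1, 8.4, 2.6, 0.4, 0.1, -0.1]
```

View pics/w6.png

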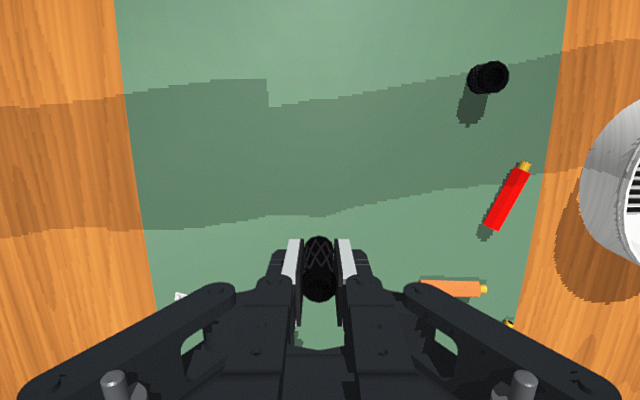

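Call:
servo_tool:
  moves:
    - [-254,8.5,3,0.4,0,0,8]
    - [-254,8.5,3,0.4,0,0,8]
    - [-254,8.5,3,0.4,0,0,8]
    - [-254,8.5,3,0.4,0,0,8]
    - [-254,8.5,3,0.4,0,0,8]
    - [-254,8.5,3,0.4,0,0,8]
    - [-254,8.5,3,0.4,0,0,8]
    - [-254,8.5,3,0.4,0,0,8]
    - [-254,8.5,3,0.4,0,0,8]

```text
time_s: 10.45
tool_pos: [0.554, -0.2453, 0.1393]
eef_rot: [-0.002, 0.708, 0.706, -0.002]
ft_force: [0.5, -0.2, -0.3]
finger_gap: 0.0144
```

```bash
python3 -c "
from h import *
rows((.556,-.2455,.05,90))
"
```

```text
t 10.45 pos [ 0.554  -0.2453  0.1393] yaw 89.9 F [ 0.5 -0.2 -0.3] gap 0.0144
(0.556, -0.2455, 0.05, 90) -> [-0.2, 2.5, 89.3, -0.3, 0.0, -0.1]
```

Call:
servo_tool:
  moves:
    - [0,2,30,0,0,0,8]
    - [0,2,60,0,0,0,8]
    - [0,2,85,0,0,0,8]
    - [0,2,90,0,0,0,8]
    - [0,2,90,0,0,0,8]
    - [0,2,90,0,0,0,8]

```text
time_s: 10.95
tool_pos: [0.5569, -0.2447, 0.0512]
eef_rot: [-0.001, 0.707, 0.707, -0.002]
ft_force: [1.5, 0.2, 1.2]
finger_gap: 0.014
```

```bash
python3 -c "
from h import *
rows((.556,-.2455,.027,90))
"
```

```text
t 10.95 pos [ 0.5569 -0.2447  0.0512] yaw 90.0 F [1.5 0.2 1.2] gap 0.014
(0.556, -0.2455, 0.027, 90) -> [-0.8, -0.8, 24.2, -0.2, 0.1, 0.0]
```

Call:
servo_tool:
  moves:
    - [-0.5,-0.5,10,-0.2,0,0,8]
    - [-0.5,-0.5,17,-0.2,0,0,8]
    - [-0.5,-0.5,21,-0.2,0,0,8]
    - [-0.5,-0.5,23,-0.2,0,0,8]
    - [-0.5,-0.5,24.5,-0.2,0,0,8]
    - [-0.5,-0.5,24.5,-0.2,0,0,8]

```text
time_s: 11.45
tool_pos: [0.5554, -0.2464, 0.0261]
eef_rot: [0.0, 0.708, 0.707, -0.001]
ft_force: [-2.8, 0.3, 3.3]
finger_gap: 0.014
```

Call:
servo_tool:
  moves:
    - [0,0,0.3,0,0,0,14]
    - [0,0,0,0,0,0,20]
    - [0,0,0,0,0,0,28]
    - [0,0,0,0,0,0,30]
    - [0,0,0,0,0,0,30]
    - [0,0,-15,0,0,0,30]
    - [0,0,-45,0,0,0,30]
    - [0,0,-80,0,0,0,40]
    - [0,0,-115,0,0,0,50]
    - [0,0,-145,0,0,0,60]

```text
time_s: 12.28
tool_pos: [0.5559, -0.246, 0.173]
eef_rot: [0.001, 0.707, 0.707, -0.001]
ft_force: [1.1, 0.1, -1.6]
finger_gap: 0.0596
```

```bash
python3 -c "
from h import *
c=wrist('w7')
print(rim(c,.5357,-.2855,.017,.08))
rows((.45,-.105,.17,165),(.44,-.1,.17,165))
"
```

```text
(array([ 0.5358, -0.2861,  0.0802]), 1982, np.float64(0.0035), np.float64(0.015279532654570636))
t 12.3333 pos [ 0.5586 -0.2469  0.1793] yaw 89.9 F [ 3.4 -0.5  3.8] gap 0.0599
(0.45, -0.105, 0.17, 165) -> [141.8, -108.8, 7.8, 0.1, 0.5, -75.1]
(0.44, -0.1, 0.17, 165) -> [146.8, -118.8, 7.7, 0.1, 0.5, -75.1]
```

View pics/w7.png

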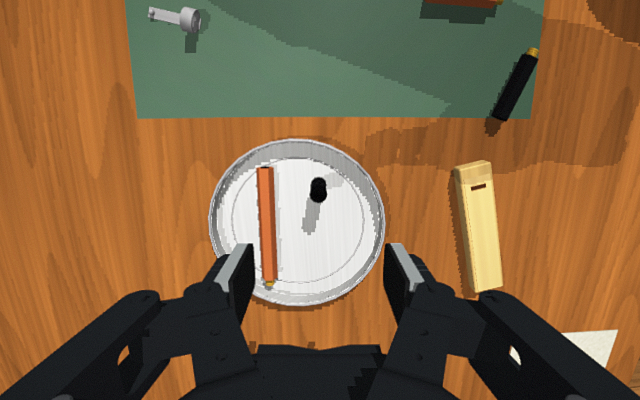

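Call:
servo_tool:
  moves:
    - [147,-119,5,0,0,-75,60]
    - [147,-119,5,0,0,-75,60]
    - [147,-119,5,0,0,-75,60]
    - [147,-119,5,0,0,-75,60]
    - [147,-119,5,0,0,-75,60]
    - [147,-119,5,0,0,-75,60]
    - [147,-119,5,0,0,-75,60]
    - [147,-119,5,0,0,-75,60]
    - [147,-119,5,0,0,-75,60]
    - [147,-119,5,0,0,-75,60]

```text
time_s: 13.17
tool_pos: [0.4368, -0.099, 0.1655]
eef_rot: [-0.0, 0.157, 0.988, -0.001]
ft_force: [0.3, 0.1, 0.3]
finger_gap: 0.0599
```

Call:
servo_tool:
  moves:
    - [0,0,0,0,0,-4,60]
    - [0,0,0,0,0,-4,60]

```text
time_s: 13.33
tool_pos: [0.4368, -0.099, 0.1654]
eef_rot: [-0.001, 0.124, 0.992, -0.001]
ft_force: [0.7, 0.6, 0.5]
finger_gap: 0.06
```

```bash
python3 -c "
from h import *
c=wrist('w8')
rows((.44,-.1,.17,165))
"
```

```text
t 13.3833 pos [ 0.4368 -0.099   0.1654] yaw 165.5 F [ 0.3 -0.1  0.1] gap 0.0597
(0.44, -0.1, 0.17, 165) -> [-3.4, -0.2, -4.6, -0.1, -0.1, 0.5]
```

View pics/w8.png

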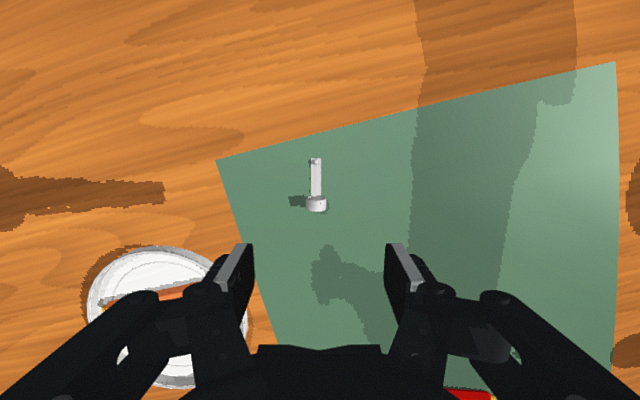

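```bash
python3 - <<'E'
from h import *
c=dict(np.load('/tmp/w8.npz')); W=cloud(c)
P=W[150:220,295:335]; I=c["img"][150:220,295:335].astype(int)
g=(np.ptp(I,axis=-1)<25)&(I.min(-1)>110); v,u=np.where(g); uv=np.c_[u+295,v+150]
p=plane(c,uv,.002)
t=uv[:,1]<190
ev=np.linalg.eigh(np.cov(p[t][:,:2].T))[1][:,1]; print('tongue',p[t].mean(0).round(4),np.degrees(np.arctan2(ev[1],ev[0])).round(1))
e=p[uv[:,1]<=uv[:,1].min()+1].mean(0);print('end',e.round(4))
b=W[uv[:,1],uv[:,0]]; k=b[:,2]>.008; B=b[k]; print('band',k.sum(),B.mean(0).round(4),((B.min(0)+B.max(0))/2).round(4),np.ptp(B,axis=0).round(4))
k=b[:,2]>.016;B=b[k];print('bandtop',k.sum(),B.mean(0).round(4))
E
```

```text
tongue [ 0.4249 -0.1     0.002 ] 165.6
end [ 0.4112 -0.0967  0.002 ]
band 214 [ 0.4496 -0.1062  0.0158] [ 0.45   -0.1065  0.0141] [0.0125 0.0187 0.01  ]
bandtop 119 [ 0.4494 -0.1066  0.0172]
```

```bash
python3 -c "
from h import *
rows((.4498,-.1066,.018,165.6))
"
```

```text
t 13.3833 pos [ 0.4368 -0.099   0.1654] yaw 165.5 F [ 0.3 -0.1  0.1] gap 0.0597
(0.4498, -0.1066, 0.018, 165.6) -> [-14.7, -3.8, 147.4, -0.1, -0.1, -0.1]
```

Call:
servo_tool:
  moves:
    - [-14.5,-4,30,0,0,0,50]
    - [-14.5,-4,60,0,0,0,50]
    - [-14.5,-4,90,0,0,0,50]
    - [-14.5,-4,110,0,0,0,50]
    - [-14.5,-4,110,0,0,0,50]
    - [-14.5,-4,110,0,0,0,50]

```text
time_s: 13.88
tool_pos: [0.4492, -0.1063, 0.0552]
eef_rot: [-0.002, 0.127, 0.992, -0.0]
ft_force: [0.7, 0.1, 0.1]
finger_gap: 0.05
```

```bash
python3 -c "
from h import *
rows((.4498,-.1066,.018,165.6))
"
```

```text
t 13.8833 pos [ 0.4492 -0.1063  0.0552] yaw 165.5 F [0.7 0.1 0.1] gap 0.05
(0.4498, -0.1066, 0.018, 165.6) -> [-0.8, -0.1, 37.2, -0.1, -0.2, -0.1]
```

Call:
servo_tool:
  moves:
    - [-0.5,0,12,0,0,0,45]
    - [-0.5,0,24,0,0,0,40]
    - [-0.5,0,33,0,0,0,40]
    - [-0.5,0,37,0,0,0,40]
    - [-0.5,0,37,0,0,0,30]
    - [-0.5,0,37,0,0,0,24]
    - [-0.5,0,37,0,0,0,18]
    - [-0.5,0,37,0,0,0,12]
    - [-0.5,0,37,0,0,0,12]
    - [-0.5,0,37,0,0,0,12]
  grip_force: 25

```text
time_s: 14.72
tool_pos: [0.4505, -0.1069, 0.0189]
eef_rot: [-0.0, 0.126, 0.992, -0.001]
ft_force: [0.1, -0.2, 1.3]
finger_gap: 0.017
```

Call:
servo_tool:
  moves:
    - [0,0,-10,0,0,0,12]
    - [0,0,-40,0,0,0,12]
    - [0,0,-70,0,0,0,12]
    - [0,0,-100,0,0,0,12]
    - [0,0,-120,0,0,0,12]
    - [0,0,-120,0,0,0,12]

```text
time_s: 15.22
tool_pos: [0.4528, -0.1069, 0.1436]
eef_rot: [0.003, 0.126, 0.992, -0.002]
ft_force: [1.1, 0.4, 0.1]
finger_gap: 0.017
```

```bash
python3 -c "
from h import *
c=wrist('w9')
rows((.562,-.297,.14,90))
"
```

```text
t 15.2667 pos [ 0.4518 -0.1069  0.1414] yaw 165.5 F [ 0.5 -0.3 -0.6] gap 0.0172
(0.562, -0.297, 0.14, 90) -> [-154.2, -156.5, 2.4, 0.0, 0.3, 75.5]
```

View pics/w9.png

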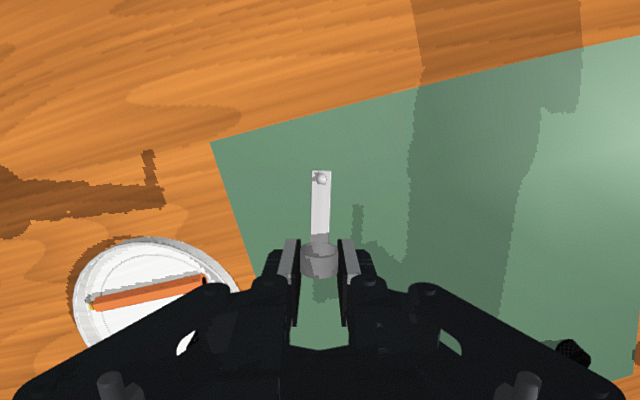

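```bash
python3 - <<'E'
from h import *
c=dict(np.load('/tmp/w9.npz')); W=cloud(c)
for v in range(172,245,8): print(v,np.nanmean(W[v,314:327],0).round(4))
rows((.5535,-.32,.14,90))
E
```

```text
172 [ 0.4144 -0.0974  0.125 ]
180 [ 0.4176 -0.0982  0.1268]
188 [ 0.4217 -0.0993  0.1247]
196 [ 0.4253 -0.1002  0.1248]
204 [ 0.429  -0.1012  0.1249]
212 [ 0.4328 -0.1021  0.1249]
220 [ 0.4365 -0.1031  0.1253]
228 [ 0.4403 -0.1041  0.1253]
236 [ 0.4443 -0.105   0.1253]
244 [ 0.4482 -0.1061  0.1254]
t 15.2667 pos [ 0.4518 -0.1069  0.1414] yaw 165.5 F [ 0.5 -0.3 -0.6] gap 0.0172
(0.5535, -0.32, 0.14, 90) -> [-151.7, -180.9, 2.5, 0.0, 0.3, 75.5]
```

Level tongue. Carry it to the lid.

Call:
servo_tool:
  moves:
    - [-152,-181,0,0,0,75.5,12]
    - [-152,-181,0,0,0,75.5,12]
    - [-152,-181,0,0,0,75.5,12]
    - [-152,-181,0,0,0,75.5,12]
    - [-152,-181,0,0,0,75.5,12]
    - [-152,-181,0,0,0,75.5,12]
    - [-152,-181,0,0,0,75.5,12]
    - [-152,-181,0,0,0,75.5,12]
    - [-152,-181,0,0,0,75.5,12]
    - [-152,-181,0,0,0,75.5,12]

```text
time_s: 16.1
tool_pos: [0.5518, -0.3195, 0.1375]
eef_rot: [-0.001, 0.685, 0.729, -0.001]
ft_force: [-1.2, 0.1, 0.0]
finger_gap: 0.0168
```

```bash
python3 -c "
from h import *
rows((.5535,-.32,.05,90))
"
```

```text
t 16.1 pos [ 0.5518 -0.3195  0.1375] yaw 93.6 F [-1.2  0.1  0. ] gap 0.0168
(0.5535, -0.32, 0.05, 90) -> [-0.6, 1.9, 87.5, -0.2, 0.0, 3.6]
```

Call:
servo_tool:
  moves:
    - [-0.5,2,30,0,0,3.5,12]
    - [-0.5,2,60,0,0,3.5,12]
    - [-0.5,2,85,0,0,3.5,12]
    - [-0.5,2,88,0,0,3.5,12]
    - [-0.5,2,88,0,0,3.5,12]
    - [-0.5,2,88,0,0,3.5,12]

```text
time_s: 16.6
tool_pos: [0.5546, -0.3204, 0.0516]
eef_rot: [0.0, 0.704, 0.71, -0.001]
ft_force: [0.1, 0.1, 0.0]
finger_gap: 0.0169
```

```bash
python3 -c "
from h import *
rows((.5535,-.32,.0205,90))
"
```

```text
t 16.6 pos [ 0.5546 -0.3204  0.0516] yaw 90.4 F [0.1 0.1 0. ] gap 0.0169
(0.5535, -0.32, 0.0205, 90) -> [0.5, -1.1, 31.1, -0.1, 0.1, 0.4]
```

Call:
servo_tool:
  moves:
    - [0,-1,12,0,0,0,12]
    - [0,-1,22,0,0,0,12]
    - [0,-1,27,0,0,0,12]
    - [0,-1,29,0,0,0,12]
    - [0,-1,31,0,0,0,12]
    - [0,-1,31,0,0,0,12]

```text
time_s: 17.1
tool_pos: [0.5532, -0.3205, 0.0209]
eef_rot: [0.0, 0.704, 0.71, -0.001]
ft_force: [-2.6, 1.0, 7.0]
finger_gap: 0.0169
```

Call:
servo_tool:
  moves:
    - [0,0,-0.3,0,0,0,17]
    - [0,0,-0.3,0,0,0,22]
    - [0,0,-0.3,0,0,0,27]
    - [0,0,-0.3,0,0,0,28]
    - [0,0,-0.3,0,0,0,28]
    - [0,0,-15,0,0,0,28]
    - [0,0,-45,0,0,0,28]
    - [0,0,-80,0,0,0,40]
    - [0,0,-115,0,0,0,50]
    - [0,0,-145,0,0,0,60]

```text
time_s: 17.93
tool_pos: [0.5536, -0.3202, 0.1671]
eef_rot: [0.001, 0.704, 0.71, -0.001]
ft_force: [0.6, -0.4, 0.6]
finger_gap: 0.0594
```

Call:
servo_tool:
  moves:
    - [0,0,0,0,0,0,60]
    - [0,0,0,0,0,0,60]

```text
time_s: 18.1
tool_pos: [0.5545, -0.3207, 0.1669]
eef_rot: [0.002, 0.704, 0.71, -0.001]
ft_force: [-0.6, -0.0, -1.4]
finger_gap: 0.0598
```

```bash
python3 -c "
from h import *
c=wrist('w10')
print(rim(c,.5357,-.2855,.017,.08))
rows((.672,-.086,.17,176),(.672,-.086,.17,-4))
from bench import r; print(r.sense()['joint_pos'])
"
```

```text
(array([ 0.5357, -0.2862,  0.0801]), 2742, np.float64(0.0028), np.float64(0.015258229035156848))
t 18.15 pos [ 0.5535 -0.3203  0.1649] yaw 90.4 F [ 0.2  0.4 -0.9] gap 0.0601
(0.672, -0.086, 0.17, 176) -> [233.4, 120.3, -5.7, -0.1, 0.1, -85.6]
(0.672, -0.086, 0.17, -4) -> [233.4, 120.3, -5.7, 0.1, 0.1, 94.4]
[ 0.68421951  0.38139675 -0.29422949  1.57913281  0.11857444  1.1983139
  0.37413915]
```

View pics/w10.png

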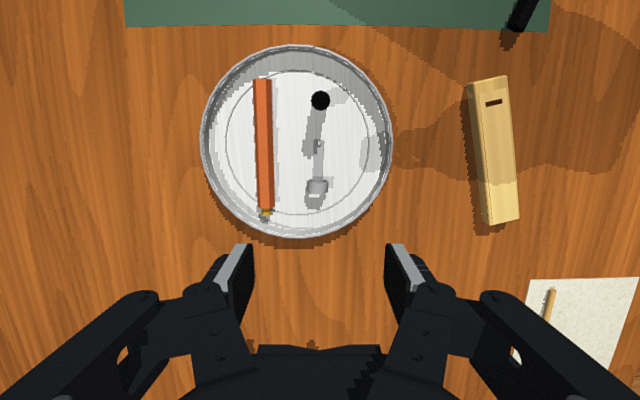

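Call:
servo_tool:
  moves:
    - [233,120,-5,0,0,-85,60]
    - [233,120,-5,0,0,-85,60]
    - [233,120,-5,0,0,-85,60]
    - [233,120,-5,0,0,-85,60]
    - [233,120,-5,0,0,-85,60]
    - [233,120,-5,0,0,-85,60]
    - [233,120,-5,0,0,-85,60]
    - [233,120,-5,0,0,-85,60]
    - [233,120,-5,0,0,-85,60]
    - [233,120,-5,0,0,-85,60]

```text
time_s: 18.98
tool_pos: [0.6709, -0.0855, 0.1668]
eef_rot: [-0.002, 0.152, 0.988, -0.001]
ft_force: [-0.6, -0.4, 0.7]
finger_gap: 0.0604
```

Call:
servo_tool:
  moves:
    - [0,0,0,0,0,-7,60]
    - [0,0,0,0,0,-14,60]
    - [0,0,0,0,0,-14,60]
    - [0,0,0,0,0,-14,60]

```text
time_s: 19.32
tool_pos: [0.671, -0.0863, 0.1675]
eef_rot: [-0.002, 0.036, 0.999, -0.0]
ft_force: [-0.6, -0.2, -0.7]
finger_gap: 0.0602
```

```bash
python3 -c "
from h import *
c=wrist('w11'); seg(c,cop,.011,(.672,-.086),.045)
rows((.672,-.086,.08,176))
"
```

```text
px [320. 188.] 1097 rect mm [672.2 -86.5] [15.8 57.7] mean [671.6 -86.4] ang 177.3 z [0.0063 0.0119 0.0135]
t 19.3667 pos [ 0.6711 -0.0863  0.1678] yaw 175.8 F [ 0.2  0.2 -0.8] gap 0.06
(0.672, -0.086, 0.08, 176) -> [-1.1, 0.5, 87.8, -0.1, -0.2, -0.2]
```

View pics/w11.png

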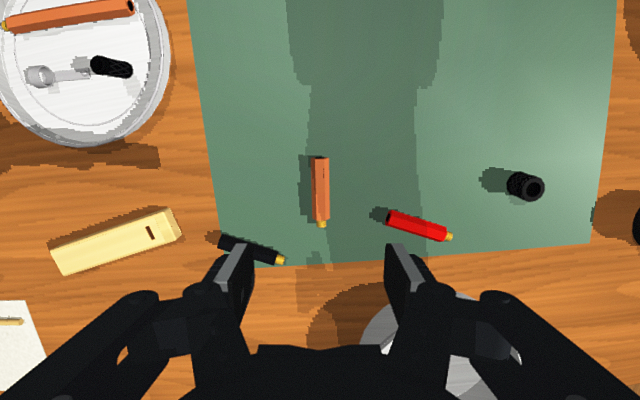

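```bash
python3 -c "
from h import *
rows((.672,-.0865,.055,177.2),(.672,-.0865,.016,177.2))
"
```

```text
t 19.3667 pos [ 0.6711 -0.0863  0.1678] yaw 175.8 F [ 0.2  0.2 -0.8] gap 0.06
(0.672, -0.0865, 0.055, 177.2) -> [-1.3, 0.0, 112.8, -0.1, -0.2, -1.4]
(0.672, -0.0865, 0.016, 177.2) -> [-1.4, 0.1, 151.8, -0.1, -0.2, -1.4]
```

Call:
servo_tool:
  moves:
    - [-1,0,30,0,0,-1.4,50]
    - [-1,0,60,0,0,-1.4,45]
    - [-1,0,90,0,0,-1.4,40]
    - [-1,0,113,0,0,-1.4,40]
    - [-1,0,113,0,0,-1.4,40]
    - [-1,0,113,0,0,-1.4,40]

```text
time_s: 19.87
tool_pos: [0.6716, -0.0864, 0.0551]
eef_rot: [-0.002, 0.023, 1.0, -0.001]
ft_force: [0.3, 0.1, 1.9]
finger_gap: 0.0401
```

```bash
python3 -c "
from h import *
rows((.672,-.0865,.0165,177.2))
"
```

```text
t 19.8667 pos [ 0.6716 -0.0864  0.0551] yaw 177.3 F [0.3 0.1 1.9] gap 0.0401
(0.672, -0.0865, 0.0165, 177.2) -> [-0.6, -0.0, 38.6, -0.1, -0.2, 0.1]
```

Call:
servo_tool:
  moves:
    - [0,0,12,0,0,0,40]
    - [0,0,24,0,0,0,40]
    - [0,0,34,0,0,0,40]
    - [0,0,38,0,0,0,38]
    - [0,0,38,0,0,0,30]
    - [0,0,38,0,0,0,22]
    - [0,0,38,0,0,0,14]
    - [0,0,38,0,0,0,5]
    - [0,0,38,0,0,0,5]
    - [0,0,38,0,0,0,5]
  grip_force: 40

```text
time_s: 20.7
tool_pos: [0.6728, -0.0866, 0.0187]
eef_rot: [-0.0, 0.022, 1.0, -0.001]
ft_force: [-0.8, 1.0, 2.1]
finger_gap: 0.0138
```

Call:
servo_tool:
  moves:
    - [0,0,-10,0,0,0,5]
    - [0,0,-40,0,0,0,5]
    - [0,0,-70,0,0,0,5]
    - [0,0,-100,0,0,0,5]
    - [0,0,-120,0,0,0,5]
    - [0,0,-120,0,0,0,5]
    - [0,0,-120,0,0,0,5]

```text
time_s: 21.28
tool_pos: [0.6735, -0.0863, 0.1404]
eef_rot: [0.001, 0.022, 1.0, -0.001]
ft_force: [0.6, -0.0, -0.4]
finger_gap: 0.0139
```

```bash
python3 -c "
from h import *
c=wrist('w12'); W=cloud(c)
for v in range(200,340,15): print(v,W[v,320].round(4))
rows((.517,.294,.15,90),)
from bench import r; print(r.sense()['joint_pos'])
"
```

```text
200 [ 0.6451 -0.0855  0.128 ]
215 [ 0.6501 -0.0857  0.1338]
230 [ 0.6572 -0.0861  0.1332]
245 [ 0.6634 -0.0863  0.1352]
260 [ 0.671  -0.0867  0.1344]
275 [ 0.6785 -0.087   0.1344]
290 [ 0.6851 -0.0873  0.1361]
305 [ 0.6942 -0.0877  0.1343]
320 [ 0.7051 -0.0881  0.1306]
335 [ 0.8181 -0.0929 -0.0016]
t 21.3333 pos [ 0.6726 -0.0865  0.1386] yaw 177.4 F [-0.  -0.6 -0.6] gap 0.014
(0.517, 0.294, 0.15, 90) -> [172.4, 373.2, -12.0, -0.1, 0.1, 87.4]
[ 0.51311692  0.53870627 -0.63081924  1.48653511  0.3296098   1.22445349
  1.36331378]
```

View pics/w12.png

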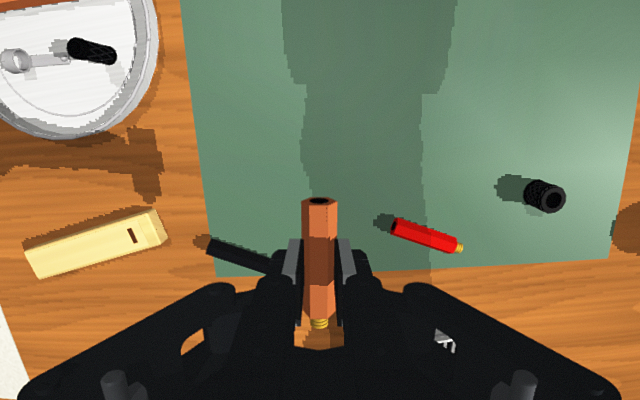

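Call:
servo_tool:
  moves:
    - [174,375,-10,0,0,87,5]
    - [174,375,-10,0,0,87,5]
    - [174,375,-10,0,0,87,5]
    - [174,375,-10,0,0,87,5]
    - [174,375,-10,0,0,87,5]
    - [174,375,-10,0,0,87,5]
    - [174,375,-10,0,0,87,5]
    - [174,375,-10,0,0,87,5]
    - [174,375,-10,0,0,87,5]
    - [174,375,-10,0,0,87,5]

```text
time_s: 22.17
tool_pos: [0.5165, 0.2908, 0.1464]
eef_rot: [-0.0, 0.593, 0.805, -0.002]
ft_force: [0.5, 0.2, -0.4]
finger_gap: 0.0136
```

```bash
python3 -c "
from h import *
rows((.5155,.296,.15,90),)
"
```

```text
t 22.1667 pos [0.5165 0.2908 0.1464] yaw 107.2 F [ 0.5  0.2 -0.4] gap 0.0136
(0.5155, 0.296, 0.15, 90) -> [5.3, 0.6, -3.6, -0.2, 0.1, 17.2]
```

Call:
servo_tool:
  moves:
    - [5,0.5,-3,0,0,17,5]
    - [5,0.5,-3,0,0,17,5]
    - [5,0.5,-3,0,0,17,5]
    - [5,0.5,-3,0,0,17,5]
    - [5,0.5,-3,0,0,17,5]

```text
time_s: 22.58
tool_pos: [0.5166, 0.2942, 0.1496]
eef_rot: [-0.0, 0.703, 0.711, -0.002]
ft_force: [0.2, 0.9, -0.6]
finger_gap: 0.0135
```

```bash
python3 -c "
from h import *
c=wrist('w13'); print(rim(c,.5354,.293,.035,.062))
rows((.5155,.296,.065,90),)
"
```

```text
(array([0.5359, 0.2944, 0.0606]), 2689, np.float64(0.0015), np.float64(0.03325776161059244))
t 22.6333 pos [0.5168 0.2942 0.1498] yaw 90.7 F [-0.4  1.1 -0.2] gap 0.0137
(0.5155, 0.296, 0.065, 90) -> [2.0, -1.1, 84.8, -0.2, 0.1, 0.7]
```

View pics/w13.png

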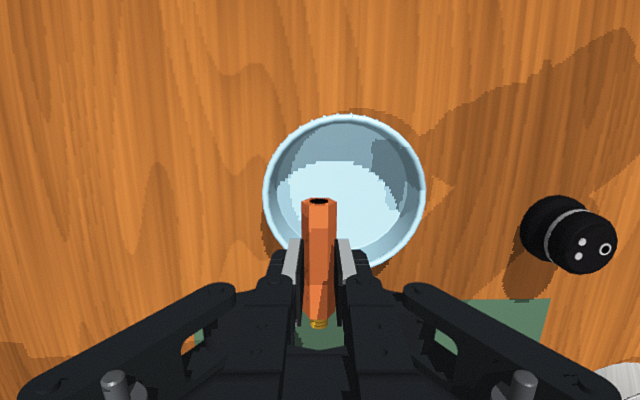

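Call:
servo_tool:
  moves:
    - [2.5,-1,30,0,0,0.7,5]
    - [2.5,-1,60,0,0,0.7,5]
    - [2.5,-1,85,0,0,0.7,5]
    - [2.5,-1,85,0,0,0.7,5]
    - [2.5,-1,85,0,0,0.7,5]

```text
time_s: 23.05
tool_pos: [0.5152, 0.2962, 0.0646]
eef_rot: [-0.001, 0.708, 0.706, -0.003]
ft_force: [0.2, 0.4, 0.7]
finger_gap: 0.0137
```

```bash
python3 -c "
from h import *
rows((.5157,.297,.024,90),)
"
```

```text
t 23.05 pos [0.5152 0.2962 0.0646] yaw 89.9 F [0.2 0.4 0.7] gap 0.0137
(0.5157, 0.297, 0.024, 90) -> [0.9, 0.6, 40.6, -0.2, 0.2, -0.1]
```

Call:
servo_tool:
  moves:
    - [1,0.5,12,0,0,0,5]
    - [1,0.5,24,0,0,0,5]
    - [1,0.5,34,0,0,0,5]
    - [1,0.5,38,0,0,0,5]
    - [1,0.5,40,0,0,0,5]
    - [1,0.5,40.5,0,0,0,5]
    - [1,0.5,40.5,0,0,0,5]

```text
time_s: 23.63
tool_pos: [0.5166, 0.2981, 0.0253]
eef_rot: [0.0, 0.708, 0.706, -0.001]
ft_force: [-0.8, -0.5, 0.0]
finger_gap: 0.0142
```

Call:
servo_tool:
  moves:
    - [0,0,0.8,0,0,0,5]
    - [0,0,1.3,0,0,0,5]
    - [0,0,1.3,0,0,0,5]

```text
time_s: 23.88
tool_pos: [0.5166, 0.2981, 0.0241]
eef_rot: [0.0, 0.708, 0.706, -0.001]
ft_force: [0.7, 0.1, -0.8]
finger_gap: 0.0142
```

Call:
servo_tool:
  moves:
    - [0,0,0.8,0,0,0,5]
    - [0,0,0.8,0,0,0,5]
    - [0,0,0.8,0,0,0,18]
    - [0,0,0.8,0,0,0,26]
    - [0,0,0.8,0,0,0,26]
    - [0,0,-10,0,0,0,26]
    - [0,0,-35,0,0,0,26]
    - [0,0,-70,0,0,0,40]
    - [0,0,-105,0,0,0,50]
    - [0,0,-145,0,0,0,60]

```text
time_s: 24.72
tool_pos: [0.5159, 0.2979, 0.1703]
eef_rot: [-0.0, 0.708, 0.706, -0.002]
ft_force: [1.8, 0.1, 0.2]
finger_gap: 0.0597
```

```bash
python3 -c "
from h import *
c=wrist('w14'); seg(c,cop,.017,(.5155,.296),.05);print(rim(c,.5354,.293,.035,.062))
rows((.682,.1005,.17,90),(.682,.1005,.17,110))
"
```

```text
px [320. 186.] 1062 rect mm [517.4 297.7] [56.9 14.6] mean [517.1 298.5] ang 89.7 z [0.0121 0.017  0.0185]
(array([0.536 , 0.2946, 0.0606]), 2776, np.float64(0.0015), np.float64(0.03326986415404261))
t 24.7667 pos [0.5191 0.3004 0.1796] yaw 89.9 F [3.  2.5 7.2] gap 0.0598
(0.682, 0.1005, 0.17, 90) -> [-199.6, 163.3, 10.1, 0.4, -0.2, -0.1]
(0.682, 0.1005, 0.17, 110) -> [-199.6, 163.3, 10.1, 0.5, -0.1, -20.1]
```

View pics/w14.png

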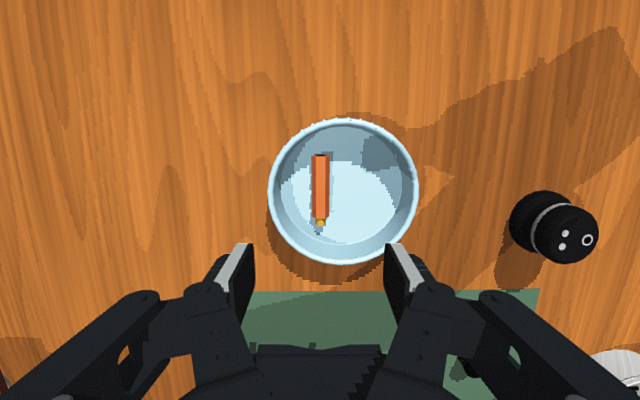

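Call:
servo_tool:
  moves:
    - [-200,164,0,0.3,0,-60,60]
    - [-200,164,0,0.3,0,-60,60]
    - [-200,164,0,0.3,0,-60,60]
    - [-200,164,0,0.3,0,-60,60]
    - [-200,164,0,0.3,0,-60,60]
    - [-200,164,0,0.3,0,-60,60]
    - [-200,164,0,0.3,0,-60,60]
    - [-200,164,0,0.3,0,-60,60]
    - [-200,164,0,0.3,0,-60,60]
    - [-200,164,0,0.3,0,-60,60]

```text
time_s: 25.6
tool_pos: [0.6802, 0.0973, 0.1692]
eef_rot: [-0.002, 0.259, 0.966, -0.002]
ft_force: [0.1, 0.1, -0.6]
finger_gap: 0.0599
```

```bash
python3 - <<'E'
from h import *
c=wrist('w15'); W=cloud(c)
k=(W[...,2]>.020)&(W[...,2]<.03)&(c["img"].max(-1)<60)&(np.hypot(W[...,0]-.682,W[...,1]-.1)<.03)
t=W[k]; v,u=np.where(k); print(k.sum(),u.mean(),v.mean(),t.mean(0).round(4),((t.min(0)+t.max(0))/2).round(4),np.ptp(t,axis=0).round(4))
rows((.682,.1005,.06,150))
E
```

```text
373 324.9142091152815 189.32439678284183 [0.6817 0.1008 0.0223] [0.6823 0.1004 0.0224] [0.0232 0.0232 0.0047]
t 25.65 pos [0.6801 0.0977 0.1693] yaw 149.8 F [ 0.2  0.  -0.1] gap 0.0602
(0.682, 0.1005, 0.06, 150) -> [-0.5, 4.0, 109.2, -0.3, -0.2, -0.2]
```

View pics/w15.png

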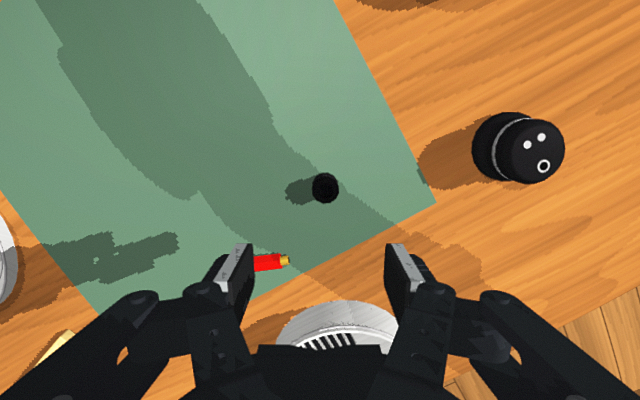

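Call:
servo_tool:
  moves:
    - [-0.5,4,30,0,0,0,60]
    - [-0.5,4,60,0,0,0,60]
    - [-0.5,4,90,0,0,0,55]
    - [-0.5,4,110,0,0,0,55]
    - [-0.5,4,110,0,0,0,50]
    - [-0.5,4,110,0,0,0,50]

```text
time_s: 26.15
tool_pos: [0.6813, 0.1007, 0.0587]
eef_rot: [-0.003, 0.261, 0.965, -0.003]
ft_force: [0.6, 0.5, 0.1]
finger_gap: 0.0493
```

```bash
python3 -c "
from h import *
rows((.682,.1005,.0185,150))
"
```

```text
t 26.15 pos [0.6813 0.1007 0.0587] yaw 149.8 F [0.6 0.5 0.1] gap 0.0493
(0.682, 0.1005, 0.0185, 150) -> [-0.9, 0.4, 40.2, -0.4, -0.2, -0.2]
```

Call:
servo_tool:
  moves:
    - [-0.5,0,12,-0.3,0,0,50]
    - [-0.5,0,24,-0.3,0,0,50]
    - [-0.5,0,34,-0.3,0,0,48]
    - [-0.5,0,39.5,-0.3,0,0,44]
    - [-0.5,0,39.5,-0.3,0,0,38]
    - [-0.5,0,39.5,-0.3,0,0,32]
    - [-0.5,0,39.5,-0.3,0,0,26]
    - [-0.5,0,39.5,-0.3,0,0,17]
    - [-0.5,0,39.5,-0.3,0,0,17]
    - [-0.5,0,39.5,-0.3,0,0,17]
  grip_force: 30

```text
time_s: 26.98
tool_pos: [0.6826, 0.1002, 0.0201]
eef_rot: [-0.001, 0.26, 0.966, 0.0]
ft_force: [0.8, -0.2, 2.0]
finger_gap: 0.0229
```

Call:
servo_tool:
  moves:
    - [0,0,-10,0,0,0,17]
    - [0,0,-40,0,0,0,17]
    - [0,0,-70,0,0,0,17]
    - [0,0,-100,0,0,0,17]
    - [0,0,-130,0,0,0,17]
    - [0,0,-130,0,0,0,17]
    - [0,0,-130,0,0,0,17]

```text
time_s: 27.57
tool_pos: [0.6837, 0.1004, 0.1525]
eef_rot: [0.0, 0.26, 0.966, 0.001]
ft_force: [-0.4, -0.6, -0.7]
finger_gap: 0.0231
```

```bash
python3 -c "
from h import *
c=wrist('w16')
rows((.561,.2945,.15,180))
"
```

```text
t 27.6167 pos [0.6827 0.1    0.1503] yaw 149.8 F [ 0.2 -0.  -0.6] gap 0.0235
(0.561, 0.2945, 0.15, 180) -> [203.0, 107.0, 0.6, -0.0, -0.1, -30.2]
```

View pics/w16.png

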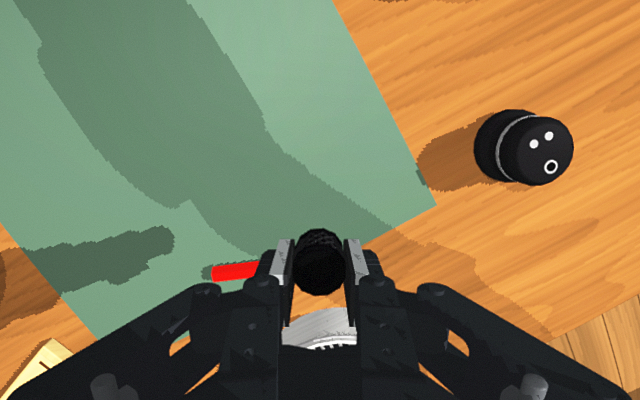

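Call:
servo_tool:
  moves:
    - [203,107,0,0,0,-30,17]
    - [203,107,0,0,0,-30,17]
    - [203,107,0,0,0,-30,17]
    - [203,107,0,0,0,-30,17]
    - [203,107,0,0,0,-30,17]
    - [203,107,0,0,0,-30,17]
    - [203,107,0,0,0,-30,17]
    - [203,107,0,0,0,-30,17]
    - [203,107,0,0,0,-30,17]
    - [203,107,0,0,0,-30,17]

```text
time_s: 28.45
tool_pos: [0.5616, 0.2925, 0.149]
eef_rot: [-0.002, 0.003, 1.0, -0.0]
ft_force: [1.0, -0.4, -0.6]
finger_gap: 0.0224
```

```bash
python3 -c "
from h import *
rows((.561,.2945,.07,180))
"
```

```text
t 28.45 pos [0.5616 0.2925 0.149 ] yaw 179.7 F [ 1.  -0.4 -0.6] gap 0.0224
(0.561, 0.2945, 0.07, 180) -> [0.3, 2.0, 79.0, -0.0, -0.2, -0.3]
```

Call:
servo_tool:
  moves:
    - [0,2,30,0,0,0,17]
    - [0,2,60,0,0,0,17]
    - [0,2,79,0,0,0,17]
    - [0,2,79,0,0,0,17]
    - [0,2,79,0,0,0,17]

```text
time_s: 28.87
tool_pos: [0.5607, 0.2951, 0.0701]
eef_rot: [-0.003, 0.002, 1.0, -0.0]
ft_force: [0.2, 0.7, 0.7]
finger_gap: 0.0228
```

```bash
python3 -c "
from h import *
rows((.561,.2945,.0252,180))
"
```

```text
t 28.8667 pos [0.5607 0.2951 0.0701] yaw 179.7 F [0.2 0.7 0.7] gap 0.0228
(0.561, 0.2945, 0.0252, 180) -> [-0.6, -0.6, 44.9, -0.0, -0.3, -0.3]
```

Call:
servo_tool:
  moves:
    - [0,0,14,0,0,0,17]
    - [0,0,28,0,0,0,17]
    - [0,0,38,0,0,0,17]
    - [0,0,42,0,0,0,17]
    - [0,0,44,0,0,0,17]
    - [0,0,45,0,0,0,17]
    - [0,0,45,0,0,0,17]

```text
time_s: 29.45
tool_pos: [0.5605, 0.2968, 0.0261]
eef_rot: [-0.001, 0.001, 1.0, 0.0]
ft_force: [0.5, 0.6, 0.1]
finger_gap: 0.0228
```

Call:
servo_tool:
  moves:
    - [0,0,0.7,0,0,0,17]
    - [0,0,1.2,0,0,0,17]
    - [0,0,1.2,0,0,0,17]

```text
time_s: 29.7
tool_pos: [0.5606, 0.2968, 0.0251]
eef_rot: [-0.001, 0.001, 1.0, 0.0]
ft_force: [-0.6, -0.1, 0.0]
finger_gap: 0.0225
```

Call:
servo_tool:
  moves:
    - [0,0,0.6,0,0,0,17]
    - [0,0,0.6,0,0,0,17]
    - [0,0,0.6,0,0,0,24]
    - [0,0,0.6,0,0,0,30]
    - [0,0,0.6,0,0,0,32]
    - [0,0,-10,0,0,0,32]
    - [0,0,-35,0,0,0,32]
    - [0,0,-70,0,0,0,40]
    - [0,0,-105,0,0,0,50]
    - [0,0,-145,0,0,0,60]

```text
time_s: 30.53
tool_pos: [0.5601, 0.2962, 0.171]
eef_rot: [-0.002, 0.001, 1.0, -0.0]
ft_force: [1.4, -0.6, 0.6]
finger_gap: 0.0596
```

Call:
servo_tool:
  moves:
    - [-60,0,-20,0,0,0,60]
    - [-80,0,-30,0,0,0,60]
    - [-80,0,-30,0,0,0,60]
    - [-80,0,-30,0,0,0,60]

```text
time_s: 30.87
tool_pos: [0.6433, 0.2955, 0.2006]
eef_rot: [-0.001, 0.003, 1.0, 0.001]
ft_force: [-0.5, 0.3, -0.4]
finger_gap: 0.06
```

```bash
python3 - <<'E'
from h import *
from bench import r
c=wrist('w17')
for n in ("top","scene"):
    k=dict(r.camera(n)); np.savez(f'/tmp/{n}9.npz',**k)
    i=k["img"][:,:,::-1]
    if n=="top": a,b=i[170:270,130:250],i[170:270,400:520]
    else: a,b=i[140:200,390:470],i[200:275,135:235]
    f=lambda q:cv2.resize(q,(400,int(400*q.shape[0]/q.shape[1])),interpolation=cv2.INTER_CUBIC)
    a,b=f(a),f(b); h=min(len(a),len(b)); cv2.imwrite(f'pics/{n}9.png',np.hstack([a[:h],b[:h]])); cv2.imwrite(f'pics/{n}9full.png',i)
seg(c,cop,.017,(.5155,.296),.05);print(rim(c,.5357,.294,.035,.062))
W=cloud(c);k=(c["img"].max(-1)<60)&(np.hypot(W[...,0]-.561,W[...,1]-.296)<.03)&(W[...,2]>.026)&(W[...,2]<.05);print(W[k].mean(0),np.ptp(W[k],axis=0))
rows()
E
```

```text
px [321.  42.] 1130 rect mm [518.4 297.1] [55.6 14.2] mean [518.4 297.1] ang 89.7 z [0.0127 0.0171 0.0187]
(array([0.5367, 0.2941, 0.0606]), 2259, np.float64(0.0015), np.float64(0.033295996071184976))
[0.56066847 0.29550408 0.02768879] [0.02124333 0.02113586 0.00386617]
t 31.0167 pos [0.6397 0.2968 0.1992] yaw 179.9 F [ 0.   0.  -0.2] gap 0.06
```

View pics/w17.png

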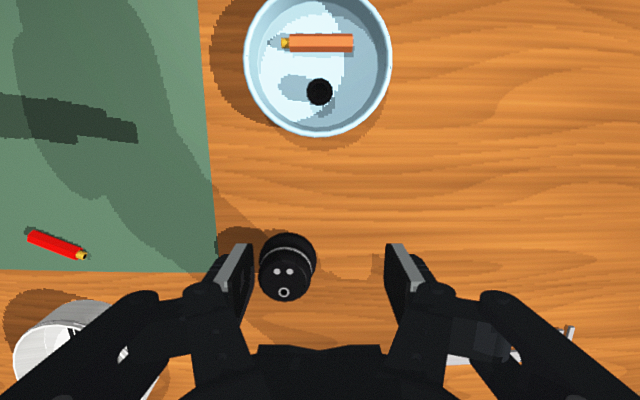

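View pics/scene9.png

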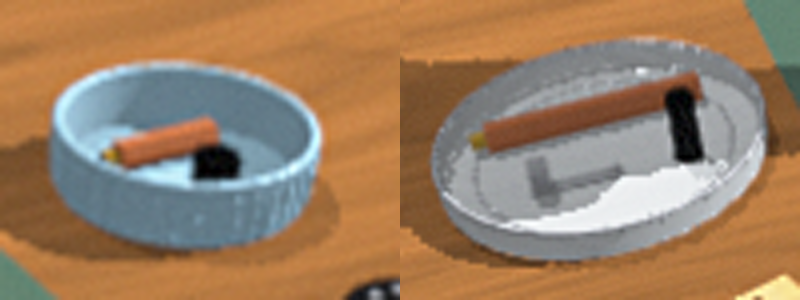

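View pics/top9full.png

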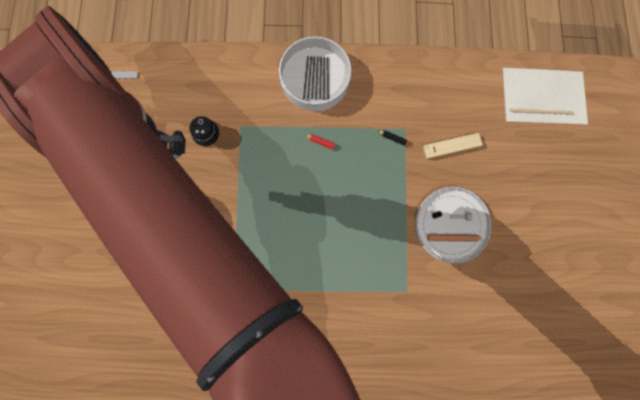

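```bash
python3 - <<'E'
from h import *
c=dict(np.load('/tmp/scene9.npz')); W=cloud(c)
k=(c["img"].max(-1)<60)&(np.hypot(W[...,0]-.556,W[...,1]+.247)<.03); v,u=np.where(k)
hi,lo=v<=np.percentile(v,15),v>=np.percentile(v,85)
print('seen axis',u[hi].mean(),v[hi].mean(),u[lo].mean(),v[lo].mean())
print('vertical model',proj(c,[[.556,-.2465,.040],[.556,-.2465,.002]]))
w=dict(np.load('/tmp/w10.npz')); X=cloud(w)
for v in range(140,185,6): print(v,X[v,314:321].mean(0).round(4))
t=(w["img"].max(-1)<60)&(np.hypot(X[...,0]-.556,X[...,1]+.247)<.03)&(X[...,2]>.03)&(X[...,2]<.06);print('grip top',X[t].mean(0),np.ptp(X[t],axis=0))
seg(w,cop,.013,(.506,-.2825),.075)
E
```

```text
seen axis 204.5 223.22222222222223 206.65 238.1
vertical model [[205.50444615 222.7795634 ]
 [208.26046747 238.19983148]]
140 [ 0.5535 -0.2811  0.0019]
146 [ 0.5536 -0.2863  0.0023]
152 [ 0.5536 -0.2915  0.003 ]
158 [ 0.5536 -0.2969  0.0025]
164 [ 0.5537 -0.3023  0.0026]
170 [ 0.5537 -0.3078  0.0024]
176 [ 0.5537 -0.3134  0.0022]
182 [ 0.5538 -0.3159  0.0157]
grip top [ 0.5558386  -0.24796922  0.03567821] [0.01284749 0.01317332 0.0106903 ]
px [264. 142.] 2257 rect mm [ 508.1 -285.8] [109.8  15.1] mean [ 508.1 -282.9] ang 90.0 z [0.0089 0.0141 0.0156]
```

All checks agree, so I'm handing in.

```bash
python3 -c "
from bench import r
print(r.sign_off())"
```

```text
the job is handed in; nothing more can be done
None
```

All five parts are in their dishes and the job is handed in, after about 31 s of the 118 s allowed. The sign-off gives no verdict, so what follows is from my last pictures.

- **Tin lid:** the long copper barrel lies flat and level, about 28 mm from the lid's centre. The slim grip stands upright about 43 mm out; its axis matches a vertical line in the scene camera to about 1–2 pixels. The clip lies tongue down and level, with its origin about 25 mm from the centre by calculation.
- **Ramekin:** the short copper barrel lies flat, about 18 mm from the centre. The stout grip stands upright, about 24 mm from the centre.
- **Clearances:** no part touches another part or a rim. The gripper is open and clear, with TCP at z of about 0.20 m.
- **Bystanders and look-alikes:** the lead pointer, the lead box, and the red and black short barrels look unmoved in the last top view, judged by eye.

**What disagreed:**
- The top and scene cameras differed by about 5 mm in y. I placed everything by the wrist camera, which read between the two.
- The range images put the lid floor and the clip tongue 1–2 mm below their nominal height. That is within the stated 2 mm calibration.
- The wrist camera's first slim-grip segmentation failed by catching the gripper. I redid it with a tighter mask before moving.

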